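# Next sample from the blocked drawer

## Task

The white-capped vial in the photometer has been read and the black-capped vial in the drawer is next. Set both bottles that stand in front of the drawer upright into the blue spill tray, pull the drawer open, stand the white-capped vial in the drawer's free middle pocket and the black-capped vial in the photometer's well. Then push the drawer fully shut and put each bottle back on the spot where it stood, keeping everything upright and leaving the red-capped vial in its pocket.

Things in the scene. Friction and masses are not known exactly. Their poses are not given: they have to be found in the camera images.
- red_bottle (a point): amber bottle, red ribbed cap, upright, 150 mm tall; body 68 mm across up to 118 mm, cap 49 mm across from 115 to 150 mm above the base; 0.34 to 0.62 kg. Point: on its axis, half-way up (75 mm above the base). It stands in front of one half of the drawer, in its way, and must come back to its own spot (within about a centimetre).
- blue_bottle (a point): small clear bottle, tan contents, blue ribbed cap, upright, 90 mm tall; body 44 mm across up to 71 mm, cap 34 mm across from 69 to 90 mm above the base; about 0.11 kg. Point: on its axis, half-way up (45 mm above the base). It stands 105 to 130 mm beside the red-capped bottle (centres) and must come back to its own spot (within about a centimetre).
- black_vial (a point): closed glass vial, amber contents, black cap, 17 mm across, 46 mm tall, 18 g. Point: on its axis, half-way up (23 mm above its base). At the start it stands in the left or right pocket of the drawer (seen through the unit's clear top), 30 mm of it standing out of the pocket. It moves with the drawer.
- white_vial (a point): closed glass vial, clear contents, white cap, 17 mm across, 46 mm tall, 18 g. Point: on its axis, half-way up. At the start it stands in the photometer's well, 30 mm of it standing out.
- red_vial (a point): closed glass vial with a red cap, same size, in the drawer's outer pocket opposite the black-capped vial. It stays in that pocket. Point: on its axis, half-way up.
- drawer (a joint): opening of the drawer in m: 0 shut, 0.11 fully open (end stop). It slides easily (1 to 2 N) and stays where it is left. It runs in a low grey unit with a clear fixed top, 204 mm wide, 150 mm deep, 82 mm high. Open by 0.09 or more, the row of pockets stands at least 45 mm out in front of the unit.
- knob (a point): black round knob in the middle of the blue drawer front, 18 mm thick, 26 mm long, axis along the drawer's travel. Point: its centre, 25 mm in front of the drawer front, 46 mm above the worktop, 36 mm below the unit's top. x points into the unit (pull along -x), y to the left along the front, z up. Moves with the drawer.
- free_pocket (a point): the drawer's empty middle pocket: round hole 26 mm across, 16 mm deep, flat floor, in a black insert; outer pockets at y = +52 and -52 mm. Point: centre of its mouth, 28 mm above the worktop; a vial standing in it has its half-way point 7 mm above this. Axes as the knob's, 79 mm behind it; the drawer front, 41 mm in front, rises 47 mm above the insert. Moves with the drawer.
- well (a point): the photometer's sample well: round hole 26 mm across, 16 mm deep, flat floor, steel ring round its mouth, in the black rear block of the white desk photometer (180 x 96 x 56 mm, fixed). Point: centre of its mouth, 56 mm above the worktop, level with the block's top; a vial standing in it has its half-way point 7 mm above this.
- tray: blue spill tray, fixed, empty at the start: 310 mm along its x, 272 mm along its y over the rim, 75 mm high; flat inner floor 240 x 202 mm, 3 mm above the worktop. Origin: centre of its underside. Side area for the two bottles, on one side of the drawer unit; the photometer is on the other.

How it is judged (in metres and radians):
On the way, in this order (a step that is already met when the one before it is completed fails the run):
1. both bottles stand upright and released in the blue tray (x of red_bottle in the frame of tray between -0.115 and 0.115 m and y of red_bottle in the frame of tray between -0.098 and 0.098 m and z of red_bottle in the frame of tray between 0.07 and 0.09 m and angle between each of red_bottle, blue_bottle's own z axis and vertical below 0.12 rad and x of blue_bottle in the frame of tray between -0.115 and 0.115 m and y of blue_bottle in the frame of tray between -0.098 and 0.098 m and z of blue_bottle in the frame of tray between 0.04 and 0.06 m and linear speed of each of bottle_red, bottle_blue below 0.02 m/s and contact force between the fingers and bottle_red below 0.1 N and contact force between the fingers and bottle_blue below 0.1 N), for 0.2 s.
2. the drawer is pulled open (value of joint drawer above 0.07 m), for 0.1 s.
3. the white-capped vial stands in the middle pocket and the black-capped one in the photometer's well (horizontal distance between white_vial and free_pocket below 0.008 m and z of white_vial in the frame of free_pocket between 0.002 and 0.012 m and angle between each of white_vial, black_vial's own z axis and vertical below 0.12 rad and horizontal distance between black_vial and well below 0.008 m and z of black_vial in the frame of well between 0.002 and 0.012 m and linear speed of each of vial_wht, vial_blk below 0.02 m/s), for 0.2 s.
4. the drawer is shut with the vials in place (horizontal distance between white_vial and free_pocket below 0.008 m and z of white_vial in the frame of free_pocket between 0.002 and 0.012 m and angle between each of white_vial, black_vial's own z axis and vertical below 0.12 rad and horizontal distance between black_vial and well below 0.008 m and z of black_vial in the frame of well between 0.002 and 0.012 m and value of joint drawer below 0.006 m), for 0.2 s.
At the end, for the whole second after the job is handed in: White-capped vial in the middle pocket, black-capped in the well (within 8 mm of centre, on the floor, upright); red-capped vial within 16 mm of its start; drawer shut within 6 mm; bottles upright within 15 mm of their starting spots; all released and at rest (all of step 4 and distance of each of red_bottle, blue_bottle from where it was at the start of the episode below 0.015 m and angle between each of red_bottle, blue_bottle, red_vial's own z axis and vertical below 0.12 rad and distance of red_vial from where it was at the start of the episode below 0.016 m and linear speed of each of bottle_red, bottle_blue, vial_blk, vial_wht, vial_red below 0.02 m/s); the robot touches nothing.
It fails at once if a bottle or vial is tipped beyond 50 degrees (angle between any of red_bottle, blue_bottle, black_vial, white_vial, red_vial's own z axis and vertical above 0.87 rad).
It also fails if it takes over 131 s, if anything falls off the work surface, if the arm or the gripper's body presses on something with over 40 N, if the wrist force passes 120 N, or if a joint passes its speed limit or range.

## Robot

A 6-joint arm with a two-finger parallel gripper is mounted at the origin on a cart in front of the work surface, level with it; the furniture and walls round the work are solid. World frame = base frame: x ahead of the robot, y to its left, z up, the work surface at z = 0. Lengths are in m, angles in degrees, forces in N, time in s.
With the tool pointing down it reaches from about 0.3 to 0.825 m from the base axis. Payload 5.4 kg.
Tool frame: the origin (TCP) lies midway between the tips of the shut fingers; the grasp point (between the pads) lies behind it (env.grip_depth is the y of the grasp point in the tool frame, in m); y points along the fingers, x is the direction in which the jaws open and shut, and the axes are right-handed (so a half turn about y gives the same grasp; the last joint's range is limited). The gripper opens to 92 mm and grips with 3 to 60 N. Pads are 20 mm wide; open, the fingers measure 128 mm over their backs; the gripper's body (75 mm by 189 mm) begins 69 mm behind the grasp point.
Start: joints at [-78.845, 9.076, 91.501, -0, 79.423, -12.038], TCP at [0.226, -0.529, 0.215] pointing down, gripper open.
Joint ranges: [-166.64, 166.64], [-54.1, 131.32], [10.49, 154.53], [-73.88, 253.88], [9.74, 151.15], [-171.62, 171.62]. Speed limits (degrees/s): [147.25, 147.25, 180, 180, 180, 180].

## Interface

Orientations are given as [roll, pitch, yaw] about the fixed x, y, z axes, in that order (R = Rz(yaw) Ry(pitch) Rx(roll)).
In Python, from cell import env gives the robot as it stands.
- The arm moves only by the shell command python3 -m pendant 'ROWS' [FORCE]. ROWS is JSON, one flat list of numbers, 7 for each row, row after row: the turn, a rotation vector about the tool's x, y, z in rad, then the shift along the tool's x, y, z in mm, then the finger opening in mm, from 0 to 91.9. In form: [rx, ry, rz, dx, dy, dz, claw, rx, ry, rz, dx, dy, dz, claw, ...]. A call has 1 to 10 rows; each row is the pose to reach, as a shift and turn from the pose measured when the call began, along the tool's axes at that moment; what a row does not reach only later rows make up. A row lasts 1/12 s, in which the tool goes at most 41.7 mm and 7.16 degrees, less where a joint would pass 70% of its speed; a pose out of reach is approached as far as the arm can. A call with a gripper value outside its range is refused whole. The fingers move at their own pace and stop on an object; FORCE is the grip in N (left out, the last holds). Time passes only in rows, so rows that repeat a pose let the fingers close. It gives the time, the measured TCP pose, the force and the opening at its end, in the units of the state.
- env.get_obs(): the state, without advancing time (a new reading comes with each control period).
- env.grab_frame(name): name is "scene" or "top" or "wrist"; returns the picture (400x640x3 uint8, red, green, blue); there is no depth.
- env.get_calibration(name): a dict with "camera_matrix" (3x3 intrinsics, pixels), "R" (3x3) and "t" (3): a world point X has camera coordinates R X + t. Camera axes: x right, y down, z forward; pixel columns grow to the right and rows downward; lengths in m; the calibration is good to about 2 mm. The wrist camera is an equidistant fisheye: a pixel r from the principal point sees the ray r / f radians off the axis. A picture is of the moment at which its call begins: read the wrist's pose just before it. get_calibration takes no time and is no camera call; for the wrist camera it gives the pose at the moment of the call.
- env.job_done(): hands the job in, once; it reports no verdict.
The state is a dict: "time": time; "q": joint angles; "qvel": joint speeds; "joint_torque": joint torques, N m; "tool_pos": TCP position; "ee_rot": TCP orientation; "force": force on the tool from outside, world axes, zero at the start; "torque": the same for the moment, N m; "gripper_width": finger opening in m.
Only numpy, scipy, OpenCV 4.12 (cv2) and the standard library are available. Lean on these libraries where they do the work, as an engineer would, in place of code of your own. Each camera call takes 0.05 s, during which the arm holds its last target.

## Working session

There is one attempt and no reset: what is moved stays moved. The work goes in short steps, Python scripts to look and compute and a shell command to move; the robot and the scene stay as the last step left them, time stands still between calls to the robot, and variables do not carry over. Pictures are saved under pics/ and viewed, and the job is handed in when it is done.

```bash
ls; mkdir -p pics
python3 - <<'E'
from cell import env
import cv2,numpy as np
np.set_printoptions(precision=4,suppress=True)
print(env.get_obs(), env.grip_depth)
for n in ["scene","top","wrist"]:
    im=env.grab_frame(n); cv2.imwrite(f"pics/{n}0.png",im[:,:,::-1])
    print(n,env.get_calibration(n))
E
```

```text
pics
{'time': 0.0, 'q': array([-78.8444,   9.1134,  91.5702,  -0.0001,  79.4233, -12.0404]), 'qvel': array([ 0.1409,  0.0062, -0.0925,  0.0999, -0.0266,  0.0211]), 'joint_torque': array([ -0.0004, -38.5562, -32.2111,   0.07  ,   0.0377,  -0.0001]), 'tool_pos': array([ 0.2263, -0.5279,  0.2136]), 'ee_rot': array([-89.9778,   0.1045, -66.804 ]), 'force': array([-0.1378, -0.4247,  0.055 ]), 'torque': array([-0.0181, -0.0335, -0.0403]), 'gripper_width': 0.09172665892598073} -0.0187
scene {'camera_matrix': array([[372.0398,   0.    , 316.8361],
       [  0.    , 372.0398, 197.0304],
       [  0.    ,   0.    ,   1.    ]]), 'R': array([[-0.7414, -0.671 , -0.0085],
       [-0.4626,  0.5202, -0.7179],
       [ 0.4861, -0.5284, -0.6961]]), 't': array([0.4713, 0.3235, 0.856 ])}
top {'camera_matrix': array([[397.8266,   0.    , 319.1946],
       [  0.    , 397.8266, 201.2921],
       [  0.    ,   0.    ,   1.    ]]), 'R': array([[-0.0126, -0.9998,  0.0146],
       [-0.9817,  0.0096, -0.1901],
       [ 0.1899, -0.0167, -0.9817]]), 't': array([0.0025, 0.6305, 1.235 ])}
wrist {'camera_matrix': array([[309.7069,   0.    , 319.8307],
       [  0.    , 309.7069, 198.7001],
       [  0.    ,   0.    ,   1.    ]]), 'R': array([[ 0.3944, -0.919 , -0.0007],
       [-0.8934, -0.3836,  0.2338],
       [-0.2151, -0.0916, -0.9723]]), 't': array([-0.5739, -0.0269,  0.3887])}
```

View pics/scene0.png

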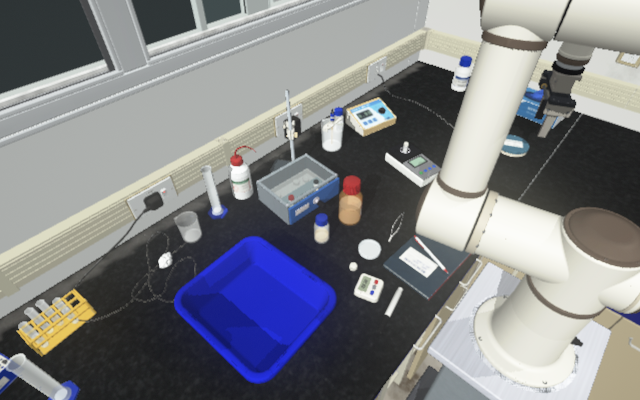

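View pics/top0.png

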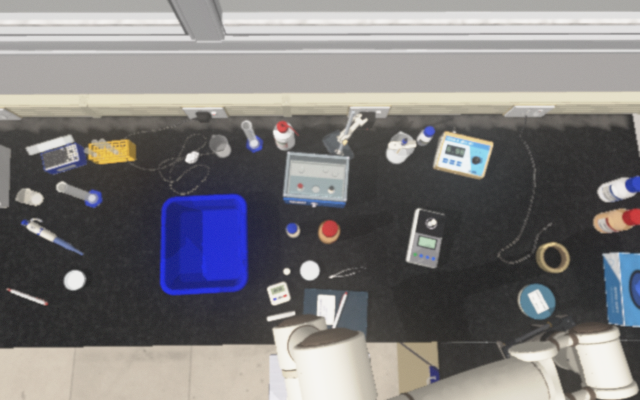

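View pics/wrist0.png

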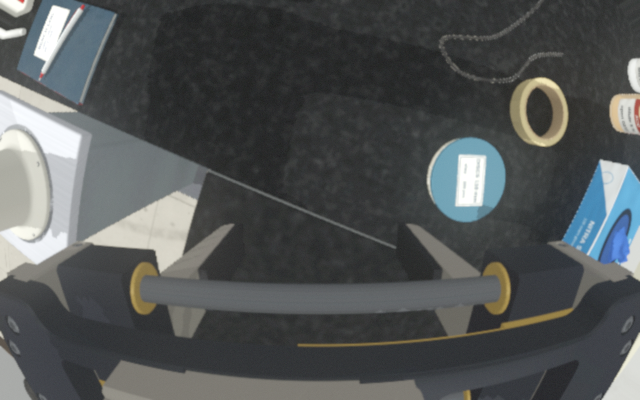

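The top view shows the tray at about (204,245), the drawer unit at (317,180), the red bottle at (328,232), the blue bottle at (293,230) and the photometer at (426,238), with the white cap in its well near (431,222). I'll enlarge those areas.

Run:
```python
import cv2
a=cv2.imread("pics/top0.png")[140:280,150:450]
cv2.imwrite("pics/top0c.png",cv2.resize(a,None,fx=2.6,fy=2.6,interpolation=cv2.INTER_CUBIC))
a=cv2.imread("pics/scene0.png")[130:270,240:460]
cv2.imwrite("pics/scene0c.png",cv2.resize(a,None,fx=3.6,fy=3.6,interpolation=cv2.INTER_CUBIC))
```

```text
(no output)
```

View pics/top0c.png

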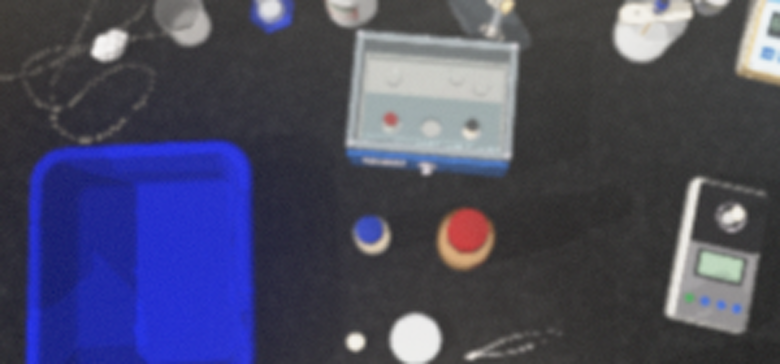

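View pics/scene0c.png

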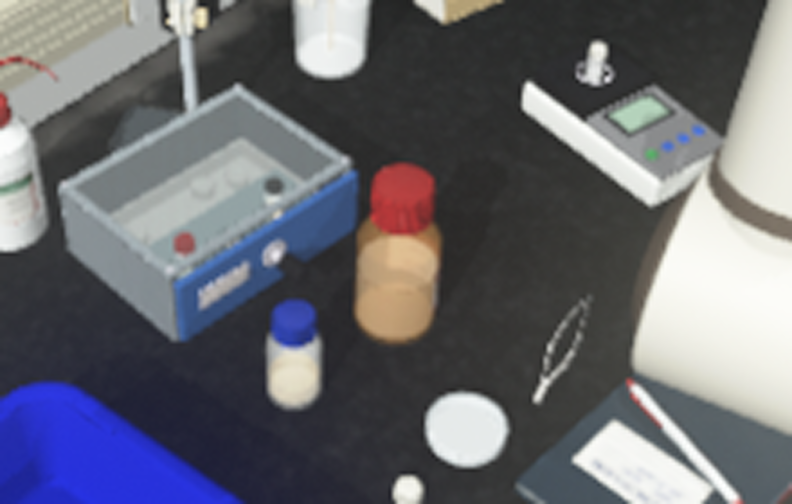

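```bash
cat > h.py <<'E'
from cell import env
import cv2,numpy as np
from scipy.spatial.transform import Rotation as Rn
np.set_printoptions(precision=4,suppress=True)
def ray(cal,uv,fish=False):
    K=cal["camera_matrix"];R=np.array(cal["R"]);t=np.array(cal["t"])
    x=(uv[0]-K[0,2])/K[0,0];y=(uv[1]-K[1,2])/K[1,1]
    if fish:
        r=np.hypot(x,y); s=np.sin(r)/r if r>1e-9 else 1; d=np.array([x*s,y*s,np.cos(r)])
    else: d=np.array([x,y,1.])
    d=R.T@(d/np.linalg.norm(d)); return -R.T@t,d
def onz(cal,uv,z,fish=False):
    o,d=ray(cal,uv,fish); return o+d*(z-o[2])/d[2]
def tri(rays):
    A=np.zeros((3,3));b=np.zeros(3)
    for o,d in rays:
        P=np.eye(3)-np.outer(d,d);A+=P;b+=P@o
    p=np.linalg.solve(A,b)
    return p,[np.linalg.norm((np.eye(3)-np.outer(d,d))@(p-o)) for o,d in rays]
def proj(cal,X,fish=False):
    K=cal["camera_matrix"];c=np.array(cal["R"])@X+cal["t"]
    if fish:
        r=np.hypot(c[0],c[1]);th=np.arctan2(r,c[2]);n=c[:2]/r*th
    else:n=c[:2]/c[2]
    return np.array([K[0,0]*n[0]+K[0,2],K[1,1]*n[1]+K[1,2]])
def blob(im,lo,hi,roi=None,bgr=True):
    hsv=cv2.cvtColor(im,cv2.COLOR_BGR2HSV); m=cv2.inRange(hsv,np.array(lo),np.array(hi))
    if roi:
        k=np.zeros_like(m);k[roi[1]:roi[3],roi[0]:roi[2]]=255;m&=k
    n,l,s,c=cv2.connectedComponentsWithStats(m)
    o=[(int(s[i,4]),c[i].round(2).tolist(),s[i,:4].tolist()) for i in range(1,n) if s[i,4]>3]
    return sorted(o,reverse=True)[:4]
def state():
    o=env.get_obs();p=o["tool_pos"];R=Rn.from_euler("xyz",o["ee_rot"],degrees=True).as_matrix()
    return o,p,R
def plan(target,rpy=None):
    """shift of TCP to target in tool axes, mm; rotvec in tool axes"""
    o,p,R=state()
    print("t",o["time"],"p",p,"rot",o["ee_rot"],"w",o["gripper_width"],"F",o["force"])
    print("shift mm",(R.T@(np.array(target)-p)*1000).round(1))
    if rpy is not None: print("rotvec",Rn.from_matrix(R.T@Rn.from_euler("xyz",rpy,degrees=True).as_matrix()).as_rotvec())
def snap(n,f,crop=None,s=1):
    cal=env.get_calibration(n);im=env.grab_frame(n)[:,:,::-1].copy()
    c=im if crop is None else im[crop[1]:crop[3],crop[0]:crop[2]]
    cv2.imwrite(f"pics/{f}.png",cv2.resize(c,None,fx=s,fy=s,interpolation=cv2.INTER_CUBIC));return im,cal
E
python3 - <<'E'
from h import *
T=cv2.imread("pics/top0.png");S=cv2.imread("pics/scene0.png");ct=env.get_calibration("top");cs=env.get_calibration("scene")
def two(name,a,b):
    p,e=tri([ray(ct,a),ray(cs,b)]);print(name,p,e)
r1=blob(T,(0,150,100),(6,255,255),(310,210,350,250));r2=blob(S,(0,150,80),(6,255,255),(335,170,365,205))
r1b=blob(T,(172,150,100),(180,255,255),(310,210,350,250))
print(r1[:2],r1b[:1],r2[:2])
b1=blob(T,(110,120,60),(130,255,255),(283,220,303,242));b2=blob(S,(105,120,60),(130,255,255),(310,205,332,235))
print(b1[:2],b2[:2])
two("red",r1[0][1],r2[0][1]);two("blue",b1[0][1],b2[0][1])
for z in(.1325,.15):print(onz(ct,r1[0][1],z))
print(onz(ct,b1[0][1],.0795))
# tray
tr=blob(T,(110,150,40),(130,255,255),(150,180,260,310));print(tr[:1])
m=cv2.inRange(cv2.cvtColor(T,cv2.COLOR_BGR2HSV),(110,150,40),(130,255,255));m[:,:150]=0;m[:,255:]=0
c=max(cv2.findContours(m,0,2)[0],key=cv2.contourArea);q=cv2.approxPolyDP(cv2.convexHull(c),8,True)[:,0];print(q.tolist())
for z in(.075,):
  print(cv2.minAreaRect(np.array([onz(ct,u[0],z)[:2] for u in c],np.float32)))
# rough from crop
for n,uv,z in[("knob",(150+427/2.6,140+168/2.6),.046),("unitFL",(150+347/2.6,140+150/2.6),.082),("unitFR",(150+511/2.6,140+160/2.6),.082),("unitBL",(150+360/2.6,140+33/2.6),.082),("unitBR",(150+517/2.6,140+45/2.6),.082),("blk",(150+471/2.6,140+126/2.6),.058),("redv",(150+391/2.6,140+119/2.6),.058),("well",(150+731/2.6,140+216/2.6),.086)]:
  print(n,onz(ct,uv,z))
two("well",(150+731/2.6,140+216/2.6),(240+597/3.6,130+52/3.6))
E
```

```text
[(190, [329.49, 228.12], [322, 221, 16, 16])] [] [(282, [351.12, 185.13], [343, 176, 17, 19])]
[(78, [291.41, 227.41], [287, 223, 10, 10])] [(142, [321.12, 218.96], [315, 213, 13, 13]), (37, [312.73, 207.08], [310, 205, 8, 7])]
red [ 0.5342 -0.0335  0.1286] [np.float64(0.00042094767721662514), np.float64(0.00042094767721642624)]
blue [0.5432 0.0845 0.0782] [np.float64(0.0005569819959349575), np.float64(0.0005569819959348578)]
[ 0.5333 -0.0335  0.1325]
[ 0.5312 -0.0328  0.15  ]
[0.5435 0.0847 0.0795]
[(8493, [203.59, 244.15], [159, 193, 90, 103])]
[[240, 195], [245, 285], [164, 292], [163, 203]]
((0.49875661730766296, 0.35968807339668274), (0.3114926815032959, 0.27517086267471313), 2.284045934677124)
knob [0.6223 0.0116 0.046 ]
unitFL [0.6392 0.1101 0.082 ]
unitFR [ 0.6246 -0.0918  0.082 ]
unitBL [0.7894 0.0944 0.082 ]
unitBR [ 0.7721 -0.1032  0.082 ]
blk [ 0.6735 -0.0444  0.058 ]
redv [0.6835 0.0565 0.058 ]
well [ 0.5517 -0.3583  0.086 ]
well [ 0.553  -0.3592  0.0816] [np.float64(0.000759890443807376), np.float64(0.0007598904438074109)]
```

Run:
```python
from h import *
plan((.52,-.0335,.27),(-90,0,-90))
```

```text
t 0.15 p [ 0.2263 -0.5281  0.2139] rot [-89.9867   0.0781 -66.8053] w 0.09199540619643187 F [-0.0795  0.2721 -0.1224]
shift mm [-339.   -55.6  464.7]
rotvec [ 0.      0.4048 -0.0014]
```

```bash
python3 -m pendant '[0,0.03,0,-16,-10,22,91, 0,0.07,0,-38,-20,53,91, 0,0.12,0,-62,-30,85,91, 0,0.17,0,-86,-38,118,91, 0,0.22,0,-110,-44,150,91, 0,0.27,0,-134,-50,183,91, 0,0.32,0,-158,-56,216,91, 0,0.37,0,-182,-56,249,91, 0,0.405,0,-206,-56,282,91, 0,0.405,0,-230,-56,315,91]' 40
python3 - <<'E'
from h import *
plan((.52,-.0335,.27),(-90,0,-90))
E
```

```text
time: 0.98
tool_pos: [0.4258, -0.1908, 0.2703]
ee_rot: [-90.0, 0.1, -90.1]
force: [1.0, 0.0, -0.8]
gripper_width: 0.0909
t 0.9833 p [ 0.4258 -0.1908  0.2703] rot [-89.998    0.0642 -90.1155] w 0.09090782295697601 F [ 0.9699  0.0068 -0.7732]
shift mm [-157.4    0.5   93.8]
rotvec [-0.     -0.002  -0.0011]
```

```bash
python3 -m pendant '[0,0,0,-32,0,19,91, 0,0,0,-64,0,38,91, 0,0,0,-96,0,57,91, 0,0,0,-126,0,75,91, 0,0,0,-147,0,88,91, 0,0,0,-157,0,94,91, 0,0,0,-157,0,94,91, 0,0,0,-157,0,94,91]'
python3 - <<'E'
from h import *
im,c=snap("wrist","w1",None,1.25)
state_=plan((.52,-.0335,.27),(-90,0,-90))
E
```

```text
time: 1.65
tool_pos: [0.5198, -0.0344, 0.2702]
ee_rot: [-90.1, 0.0, -90.1]
force: [0.1, -0.2, -0.0]
gripper_width: 0.0909
t 1.7 p [ 0.5197 -0.035   0.2703] rot [-90.0425   0.0337 -90.1566] w 0.09144199333017551 F [0.2569 0.2655 0.5269]
shift mm [-1.5  0.3  0.3]
rotvec [ 0.0007 -0.0027 -0.0006]
```

View pics/w1.png

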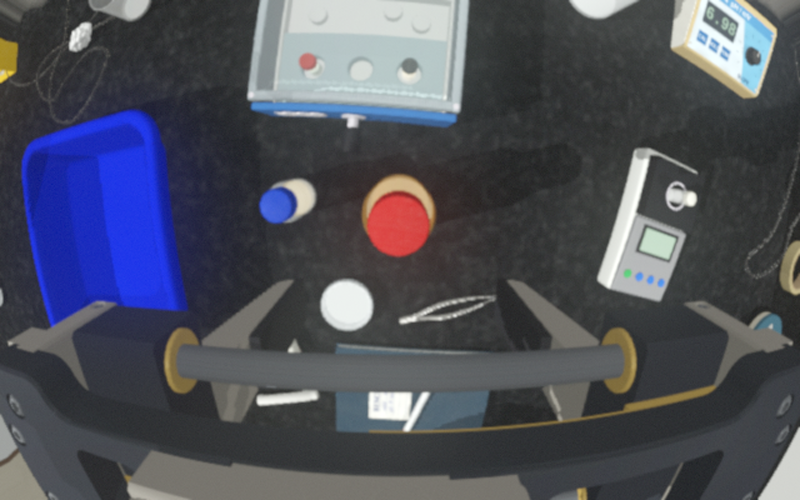

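Run:
```python
from h import *
im=cv2.resize(cv2.imread("pics/w1.png"),(640,400),interpolation=cv2.INTER_AREA)
c=env.get_calibration("wrist")
def mcirc(lo,hi,roi,z):
    hsv=cv2.cvtColor(im,cv2.COLOR_BGR2HSV);m=cv2.inRange(hsv,lo,hi);k=np.zeros_like(m);k[roi[1]:roi[3],roi[0]:roi[2]]=255;m&=k
    ct=max(cv2.findContours(m,0,1)[0],key=cv2.contourArea)
    P=np.array([onz(c,u[0],z,True)[:2] for u in ct],np.float32)
    print(cv2.minEnclosingCircle(P),P.min(0),P.max(0),cv2.fitEllipse(P))
print("red");mcirc((0,170,80),(8,255,255),(280,140,350,220),.15)
print("blue");mcirc((105,150,60),(130,255,255),(200,140,245,185),.09)
g=lambda n,u,v,z:print(n,onz(c,(u/1.25,v/1.25),z,True))
g("unitFL",253,101,.082);g("unitFR",461,112,.082)
g("knob",352,121,.046)
g("blk",410,66,.058);g("redv",308,62,.058);g("pocketmid",361,70,.028)
g("wellcapTop",690,199,.086);g("wellmouth",680,196,.056)
for n,p in[("redb",(.534,-.0335,0)),]: print(proj(c,np.array(p),True)*1.25)
```

```text
red
((0.5338468551635742, -0.03310034051537514), 0.02429049275815487) [ 0.5103 -0.0567] [ 0.5577 -0.01  ] ((0.5336162447929382, -0.033270563930273056), (0.045456476509571075, 0.04768940433859825), 94.38307189941406)
blue
((0.5423022508621216, 0.08127540349960327), 0.01872372068464756) [0.5256 0.063 ] [0.5578 0.0996] ((0.5422269105911255, 0.08159969747066498), (0.03181988745927811, 0.036456767469644547), 17.470476150512695)
unitFL [0.6437 0.1057 0.082 ]
unitFR [ 0.6271 -0.0912  0.082 ]
knob [0.6219 0.0134 0.046 ]
blk [ 0.6759 -0.045   0.058 ]
redv [0.6838 0.0565 0.058 ]
pocketmid [0.6793 0.006  0.028 ]
wellcapTop [ 0.556  -0.3638  0.086 ]
wellmouth [ 0.5563 -0.3734  0.056 ]
[398.7421 201.0434]
```

```bash
python3 -m pendant '[0,0,0,-1,20,7,91, 0,0,0,-2,50,14,91, 0,0,0,-2,80,14,91, 0,0,0,-2,110,14,91, 0,0,0,-2,135,14,91, 0,0,0,-2,149,14,91, 0,0,0,-2,149,14,91, 0,0,0,-2,149,14,70, 0,0,0,-2,149,14,40, 0,0,0,-2,149,14,40]' 40;python3 -m pendant '[0,0,0,0,0,0,40,0,0,0,0,0,0,40,0,0,0,0,0,0,40,0,0,0,0,0,0,40]' 40
```

```text
time: 2.53
tool_pos: [0.5347, -0.0339, 0.1233]
ee_rot: [-89.9, -0.0, -90.2]
force: [-0.4, 0.3, 0.0]
gripper_width: 0.0734
time: 2.87
tool_pos: [0.5351, -0.0337, 0.1239]
ee_rot: [-89.8, -0.0, -90.2]
force: [0.7, 0.9, 2.1]
gripper_width: 0.0485
```

```bash
python3 -m pendant '[0,0,0,0,-8,0,35,0,0,0,0,-25,0,35,0,0,0,0,-50,0,35,0,0,0,-5,-75,0,35,0,0,0,-22,-98,-5,35,0,0,0,-45,-114,-11,35,0,0,0,-72,-120,-17,35,0,0,0,-102,-120,-23,35,0,0,0,-132,-120,-30,35,0,0,0,-162,-120,-37,35]' 45
python3 - <<'E'
from h import *
plan((.445,.36,.248),(-90,0,-90))
E
```

```text
time: 3.7
tool_pos: [0.4971, 0.1297, 0.2433]
ee_rot: [-89.9, -0.0, -90.2]
force: [0.4, 0.4, -4.4]
gripper_width: 0.0483
t 3.7 p [0.4971 0.1297 0.2433] rot [-89.8784  -0.0261 -90.2128] w 0.048331901263852194 F [ 0.4111  0.3697 -4.4147]
shift mm [-230.1   -4.9  -52.9]
rotvec [-0.0021 -0.0037  0.0005]
```

```bash
python3 -m pendant '[0,0,0,-32,-3,-8,35,0,0,0,-64,-4,-16,35,0,0,0,-96,-4,-24,35,0,0,0,-128,-4,-32,35,0,0,0,-160,-4,-39,35,0,0,0,-190,-4,-45,35,0,0,0,-213,-4,-50,35,0,0,0,-226,-4,-53,35,0,0,0,-230,-4,-53,35,0,0,0,-230,0,-53,35]'
python3 - <<'E'
from h import *
im,c=snap("wrist","w2",None,1)
im,c=snap("scene","s2",(150,130,400,390),2)
plan((.445,.36,.127),(-90,0,-90))
E
```

```text
time: 4.53
tool_pos: [0.4452, 0.3601, 0.2434]
ee_rot: [-89.8, -0.0, -90.1]
force: [-0.0, -0.4, -3.9]
gripper_width: 0.0483
t 4.6333 p [0.4449 0.3585 0.242 ] rot [-89.9709  -0.1311 -90.2694] w 0.04849483578901828 F [-0.2863  0.1285 -4.5637]
shift mm [ -1.8 115.    0. ]
rotvec [-0.0005 -0.0047  0.0023]
```

View pics/s2.png

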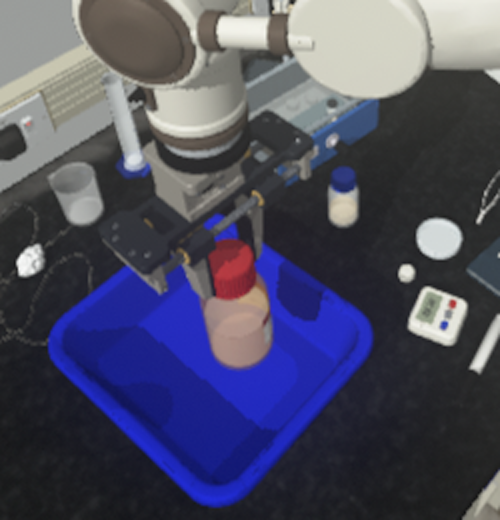

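View pics/w2.png

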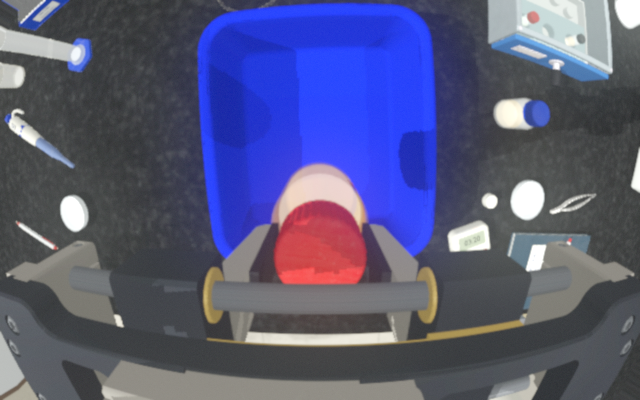

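The red bottle hangs upright over the tray with its cap at about (320,245) in the wrist view, so I'm lowering it.

```bash
python3 -m pendant '[0,0,0,-1,20,0,35,0,0,0,-2,45,0,35,0,0,0,-2,70,0,35,0,0,0,-2,90,0,35,0,0,0,-2,104,0,35,0,0,0,-2,111,0,35,0,0,0,-2,114,0,35,0,0,0,-2,115,0,35,0,0,0,-2,115,0,35]'
```

```text
time: 5.38
tool_pos: [0.4459, 0.3601, 0.1281]
ee_rot: [-89.9, -0.1, -90.3]
force: [-0.4, 0.7, -4.4]
gripper_width: 0.0482
```

```bash
python3 -m pendant '[0,0,0,0,1,0,35,0,0,0,0,2,0,35,0,0,0,0,2,0,35]'
```

```text
time: 5.63
tool_pos: [0.4464, 0.3603, 0.1267]
ee_rot: [-89.8, -0.0, -90.3]
force: [0.1, 1.1, -1.7]
gripper_width: 0.0482
```

```bash
python3 -m pendant '[0,0,0,0,1,0,48,0,0,0,0,1,0,60,0,0,0,0,1,0,91,0,0,0,0,1,0,91,0,0,0,0,0,0,91,0,0,0,0,-15,0,91,0,0,0,0,-40,0,91,0,0,0,0,-70,0,91,0,0,0,0,-85,0,91]'
python3 - <<'E'
from h import *
plan((.543,.083,.21),(-90,0,-90))
E
```

```text
time: 6.38
tool_pos: [0.4474, 0.3611, 0.2156]
ee_rot: [-89.6, 0.1, -90.3]
force: [1.1, -0.6, 0.0]
gripper_width: 0.0908
t 6.3833 p [0.4474 0.3611 0.2156] rot [-89.5561   0.086  -90.3036] w 0.0907750430073698 F [ 1.0877 -0.6105  0.0031]
shift mm [277.6   5.9  97. ]
rotvec [-0.0078 -0.0053 -0.0015]
```

```bash
python3 -m pendant '[0,0,0,25,-2,8,91,0,0,0,60,-2,20,91,0,0,0,97,-2,33,91,0,0,0,134,-2,46,91,0,0,0,171,-2,59,91,0,0,0,208,0,72,91,0,0,0,240,3,83,91,0,0,0,263,5,91,91,0,0,0,275,6,96,91,-0.005,0,0,278,6,97,91]'; python3 -m pendant '[-0.005,0,0,0,0,0,91,0,0,0,0,0,0,91]';python3 - <<'E'
from h import *
im,c=snap("wrist","w3",None,1.25)
plan((.543,.083,.042),(-90,0,-90))
E
```

```text
time: 7.22
tool_pos: [0.5435, 0.0809, 0.2099]
ee_rot: [-89.8, 0.1, -90.5]
force: [0.9, 0.3, 0.1]
gripper_width: 0.0913
time: 7.38
tool_pos: [0.5436, 0.0818, 0.21]
ee_rot: [-89.9, 0.1, -90.4]
force: [-0.1, 0.6, -0.7]
gripper_width: 0.0911
t 7.4333 p [0.5433 0.0823 0.2101] rot [-89.8198   0.1021 -90.3687] w 0.09105852844477812 F [0.4998 0.608  0.4631]
shift mm [ -0.4 168.1  -0.9]
rotvec [-0.0032 -0.0064 -0.0018]
```

View pics/w3.png

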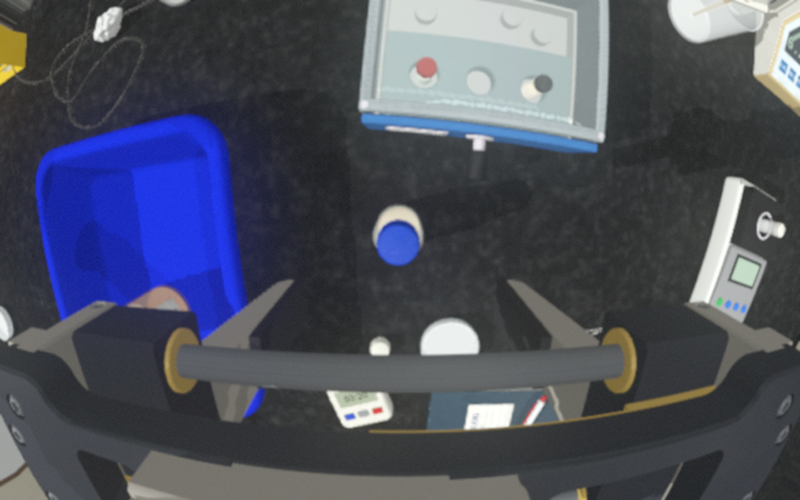

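```bash
cat >> h.py <<'E'
def mcirc(im,c,lo,hi,roi,z,fish=True):
    hsv=cv2.cvtColor(im,cv2.COLOR_BGR2HSV);m=cv2.inRange(hsv,lo,hi);k=np.zeros_like(m);k[roi[1]:roi[3],roi[0]:roi[2]]=255;m&=k
    ct=max(cv2.findContours(m,0,1)[0],key=cv2.contourArea)
    P=np.array([onz(c,u[0],z,fish)[:2] for u in ct],np.float32)
    print(cv2.minEnclosingCircle(P),P.min(0),P.max(0))
E
python3 - <<'E'
from h import *
im=cv2.resize(cv2.imread("pics/w3.png"),(640,400),interpolation=cv2.INTER_AREA)
c=env.get_calibration("wrist")
mcirc(im,c,(105,150,60),(130,255,255),(290,165,350,220),.09)
g=lambda n,u,v,z:print(n,onz(c,(u/1.25,v/1.25),z,True))
g("unitFL",361,106,.082);g("unitFR",603,138,.082)
g("knobtip",479,178,.046);g("knobbase",479,137,.046)
g("blk",543,83,.058);g("redv",426,66,.058);g("pocketmid",479,80,.028)
E
```

```text
((0.5425900816917419, 0.08466464281082153), 0.017477121204137802) [0.5255 0.0691] [0.56   0.1009]
unitFL [0.6486 0.1117 0.082 ]
unitFR [ 0.6308 -0.0878  0.082 ]
knobtip [0.591  0.0135 0.046 ]
knobbase [0.6269 0.0138 0.046 ]
blk [ 0.6769 -0.0414  0.058 ]
redv [0.6859 0.0603 0.058 ]
pocketmid [0.6815 0.0097 0.028 ]
```

```bash
python3 -m pendant '[0,0,0,-1,25,-1,91, 0,0,0,-1.5,60,-1,91, 0,0,0,-1.5,95,-1,91, 0,0,0,-1.5,125,-1,91, 0,0,0,-1.5,150,-1,91, 0,0,0,-1.5,164,-1,91, 0,0,0,-1.5,168,-1,91, 0,0,0,-1.5,168,-1,80, 0,0,0,-1.5,168,-1,60, 0,0,0,-1.5,168,-1,38]' 20;python3 -m pendant '[0,0,0,0,0,0,38,0,0,0,0,0,0,38,0,0,0,0,0,0,38,0,0,0,0,0,0,38]' 20
```

```text
time: 8.27
tool_pos: [0.5442, 0.0844, 0.0438]
ee_rot: [-89.6, 0.1, -90.3]
force: [-0.1, -0.5, 0.7]
gripper_width: 0.0732
time: 8.6
tool_pos: [0.5446, 0.0844, 0.0444]
ee_rot: [-89.6, 0.1, -90.3]
force: [0.6, -1.0, 2.4]
gripper_width: 0.0466
```

```bash
python3 -m pendant '[0,0,0,0,0,0,38,0,0,0,0,-10,0,38,0,0,0,0,-35,0,38,0,0,0,0,-65,0,38,0,0,0,-4,-95,1,38,0,0,0,-20,-115,3,38,0,0,0,-48,-122,6,38,0,0,0,-80,-122,8,38,0,0,0,-112,-122,10,38,0,0,0,-144,-122,12,38]' 25;python3 - <<'E'
from h import *
plan((.56,.36,.165),(-90,0,-90))
E
```

```text
time: 9.43
tool_pos: [0.5566, 0.2294, 0.1677]
ee_rot: [-89.5, 0.1, -90.4]
force: [0.3, -0.3, -1.2]
gripper_width: 0.0444
t 9.4333 p [0.5566 0.2294 0.1677] rot [-89.5388   0.0986 -90.3646] w 0.044364226257907 F [ 0.3223 -0.3002 -1.1873]
shift mm [-130.6    2.9    2.6]
rotvec [-0.0081 -0.0064 -0.0017]
```

```bash
python3 -m pendant '[0,0,0,-32,0,1,38,0,0,0,-64,0,2,38,0,0,0,-92,0,3,38,0,0,0,-115,0,3,38,0,0,0,-127,0,3,38,-0.008,0,0,-130,15,3,38,-0.008,0,0,-131,45,3,38,-0.008,0,0,-131,75,3,38,-0.008,0,0,-131,98,3,38,-0.008,0,0,-131,112,3,38]';python3 -m pendant '[0,0,0,0,0,0,38,0,0,0,0,0,0,38]'
python3 - <<'E'
from h import *
plan((.56,.36,.047),(-90,0,-90))
E
```

```text
time: 10.27
tool_pos: [0.559, 0.3581, 0.0512]
ee_rot: [-90.4, -0.1, -90.4]
force: [-0.9, -0.7, -1.1]
gripper_width: 0.0447
time: 10.43
tool_pos: [0.5581, 0.3566, 0.0497]
ee_rot: [-90.5, -0.2, -90.5]
force: [-0.2, -0.1, -0.1]
gripper_width: 0.0445
t 10.4333 p [0.5581 0.3566 0.0497] rot [-90.5401  -0.1695 -90.4929] w 0.04448444206566072 F [-0.174  -0.0648 -0.1292]
shift mm [-3.4  2.7  1.9]
rotvec [ 0.0094 -0.0086  0.0029]
```

```bash
python3 -m pendant '[0.008,0,0,-2,1,1,38,0.008,0,0,-2,2,1,38,0.008,0,0,-2,3,1,38,0.008,0,0,-2,3,1,38]'
```

```text
time: 10.77
tool_pos: [0.5598, 0.3589, 0.0478]
ee_rot: [-90.0, -0.1, -90.5]
force: [-0.1, 0.4, 0.2]
gripper_width: 0.0447
```

```bash
python3 -m pendant '[0,0,0,0,0.7,0,42,0,0,0,0,0.7,0,46,0,0,0,0,0.7,0,60,0,0,0,0,0.7,0,80,0,0,0,0,0,0,80,0,0,0,0,-15,0,80,0,0,0,0,-45,0,80,0,0,0,0,-80,0,80,0,0,0,0,-115,0,80,0,0,0,0,-140,0,80]';python3 - <<'E'
from h import *
im,c=snap("scene","s4",(150,130,400,390),2)
plan((.555,.012,.19),(-90,0,-94.5))
E
```

```text
time: 11.6
tool_pos: [0.5609, 0.3597, 0.1932]
ee_rot: [-89.7, -0.0, -90.5]
force: [0.3, -0.0, -0.2]
gripper_width: 0.0803
t 11.65 p [0.5634 0.3608 0.1989] rot [-89.2448   0.1785 -90.4759] w 0.07996676059438376 F [0.5282 0.5322 3.0167]
shift mm [348.9   7.8  -5.7]
rotvec [-0.0131  0.0702 -0.0036]
```

View pics/s4.png

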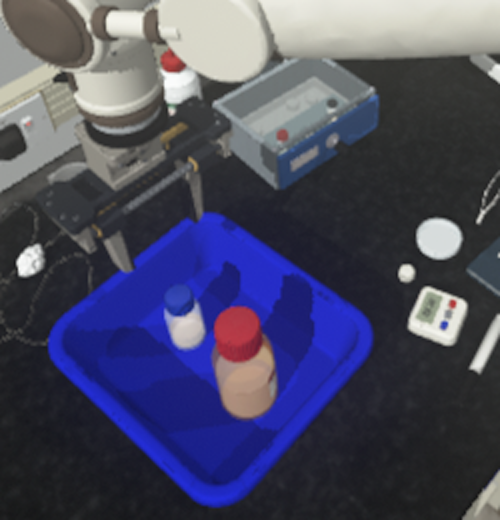

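Both bottles stand upright in the tray, with the blue cap at (180,298) and the red cap at (238,330) in the crop. Next is the knob.

```bash
python3 -m pendant '[0,0.01,0,25,0,0,80,0,0.02,0,62,0,-1,75,0,0.03,0,100,0,-2,70,0,0.04,0,138,0,-3,60,0,0.05,0,176,0,-4,50,0,0.06,0,214,0,-5,45,0,0.07,0,252,5,-6,40,0,0.07,0,288,8,-6,40,0,0.07,0,316,8,-6,40,0,0.07,0,336,8,-6,40]';python3 -m pendant '[0,0,0,6,0,0,40,0,0,0,8,0,0,40,0,0,0,8,0,0,40]';python3 - <<'E'
from h import *
im,c=snap("wrist","w5",(150,0,520,230),2.1)
plan((.555,.012,.19),(-90,0,-94.5))
np.save("w5.npy",im)
E
```

```text
time: 12.48
tool_pos: [0.5546, 0.0223, 0.1907]
ee_rot: [-89.2, 0.2, -94.6]
force: [0.5, 0.1, -0.8]
gripper_width: 0.0401
time: 12.73
tool_pos: [0.5541, 0.0145, 0.1914]
ee_rot: [-89.2, 0.2, -94.6]
force: [0.4, 0.2, -0.4]
gripper_width: 0.0402
t 12.7833 p [0.5541 0.0152 0.1911] rot [-89.1777   0.2208 -94.5692] w 0.040023191536252646 F [-0.3166  0.3048  0.2241]
shift mm [3.1 1.1 1.2]
rotvec [-0.0144 -0.0012 -0.0038]
```

View pics/w5.png

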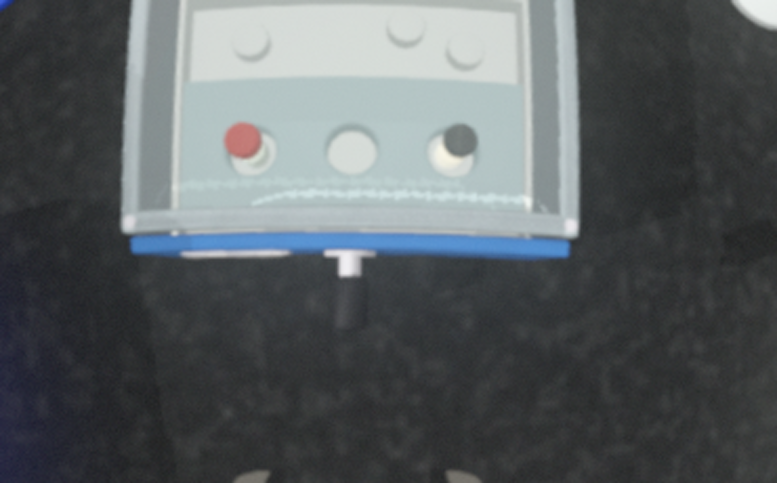

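Run:
```python
from h import *
c=env.get_calibration("wrist")
def g(n,u,v,z):
    p=onz(c,(150+u/2.1,v/2.1),z,True);print(n,p);return p
k1=g("knobback",350,279,.046);k2=g("knobtip",350,327,.046)
a=g("frontL",132,237,.075);b=g("frontR",570,241,.075);d=a-b;print("yaw",np.degrees(np.arctan2(-d[0],d[1])))
a=g("unitL",122,216,.082);b=g("unitR",577,220,.082);d=a-b;print("yaw",np.degrees(np.arctan2(-d[0],d[1])))
a=g("redv",242,140,.058);b=g("blk",460,139,.058);g("mid",351,153,.028);d=a-b;print("yaw",np.degrees(np.arctan2(-d[0],d[1])),np.linalg.norm(d))
```

```text
knobback [0.6137 0.0144 0.046 ]
knobtip [0.5904 0.0163 0.046 ]
frontL [0.6435 0.1112 0.075 ]
frontR [ 0.6256 -0.0865  0.075 ]
yaw -5.173374561804458
unitL [0.653  0.1127 0.082 ]
unitR [ 0.6348 -0.0882  0.082 ]
yaw -5.202959052867561
redv [0.6848 0.0594 0.058 ]
blk [ 0.6769 -0.0422  0.058 ]
mid [0.6787 0.009  0.028 ]
yaw -4.4410509552377 0.1019213378507499
```

Run:
```python
from h import *
plan((.602,.0153,.030),(-90,0,-95))
```

```text
t 12.7833 p [0.5541 0.0152 0.1911] rot [-89.1777   0.2208 -94.5692] w 0.040023191536252646 F [-0.3166  0.3048  0.2241]
shift mm [ -3.3 161.8  45.4]
rotvec [-0.0143  0.0075 -0.0039]
```

```bash
python3 -m pendant '[-0.014,0.007,-0.004,0,5,15,40,-0.014,0.007,-0.004,-2,15,34,40,-0.014,0.007,-0.004,-3,40,45,40,-0.014,0.007,-0.004,-3,70,45,40,-0.014,0.007,-0.004,-3,100,45,40,-0.014,0.007,-0.004,-3,128,45,40,-0.014,0.007,-0.004,-3,148,45,40,-0.014,0.007,-0.004,-3,159,45,40,-0.014,0.007,-0.004,-3,162,45,40,-0.014,0.007,-0.004,-3,162,45,40]';python3 - <<'E'
from h import *
im,c=snap("wrist","w6",(150,0,520,230),2.1)
im,c=snap("scene","s6",(240,130,400,250),4)
plan((.602,.0153,.030),(-90,0,-95))
E
```

```text
time: 13.62
tool_pos: [0.6014, 0.0159, 0.0296]
ee_rot: [-90.0, 0.0, -94.9]
force: [-0.7, -0.3, 0.4]
gripper_width: 0.0398
t 13.7167 p [0.6029 0.0153 0.0315] rot [-89.8196  -0.0182 -94.9353] w 0.04039495378105279 F [-0.4025  0.2499  0.2832]
shift mm [ 0.   1.5 -0.9]
rotvec [-0.0031  0.0011  0.0003]
```

View pics/w6.png

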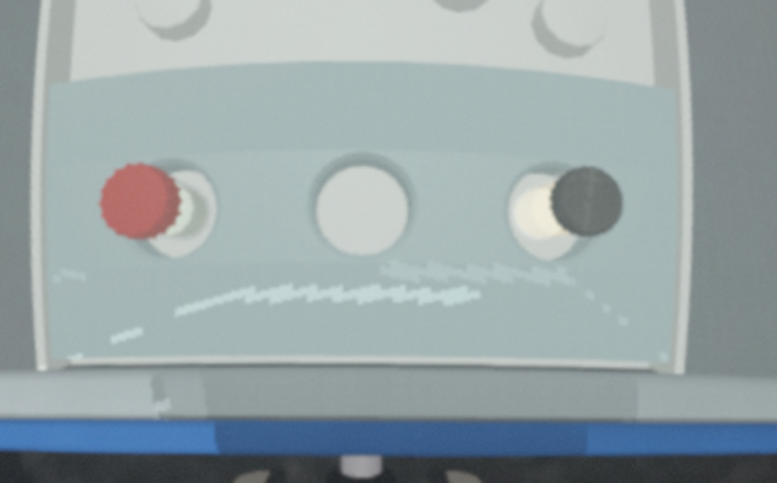

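View pics/s6.png

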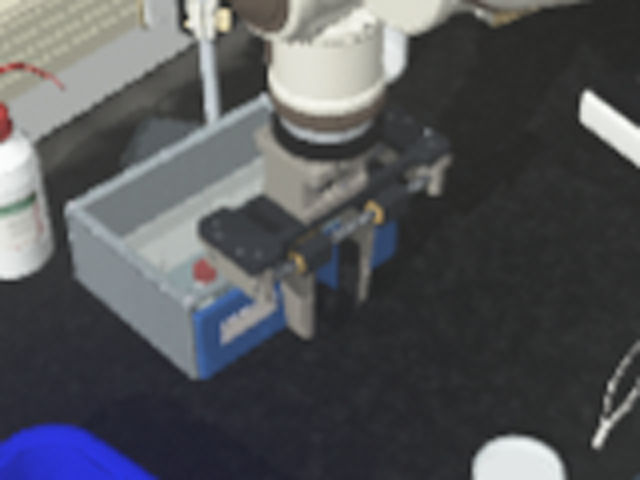

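The knob is at (361,465), between the fingertips at (252,475) and (463,475). Now I close and pull.

```bash
python3 -m pendant '[0,0,0,0,0,0,10,0,0,0,0,0,0,10,0,0,0,0,0,0,10,0,0,0,0,0,0,10,0,0,0,0,0,0,10]' 25; python3 -m pendant '[0,0,0,0,0,-5,10,0,0,0,0,0,-15,10,0,0,0,0,0,-30,10,0,0,0,0,0,-45,10,0,0,0,0,0,-60,10,0,0,0,0,0,-75,10,0,0,0,0,0,-88,10,0,0,0,0,0,-97,10,0,0,0,0,0,-102,10,0,0,0,0,0,-104,10]'
python3 - <<'E'
from h import *
im,c=snap("wrist","w7",None,1.25);np.save("w7.npy",im)
plan((.602,.0153,.030),(-90,0,-95))
E
```

```text
time: 14.13
tool_pos: [0.6036, 0.015, 0.0325]
ee_rot: [-89.7, -0.0, -94.9]
force: [-0.0, -0.9, 4.6]
gripper_width: 0.0171
time: 14.97
tool_pos: [0.4998, 0.0245, 0.0325]
ee_rot: [-89.7, 0.0, -95.0]
force: [1.9, 4.2, 2.6]
gripper_width: 0.0169
t 15.0167 p [0.4997 0.0245 0.0324] rot [-89.7082   0.0209 -94.9559] w 0.017196525581468745 F [-1.1288  4.3626  5.4323]
shift mm [  0.4   3.  102.7]
rotvec [-0.0051  0.0008 -0.0004]
```

View pics/w7.png

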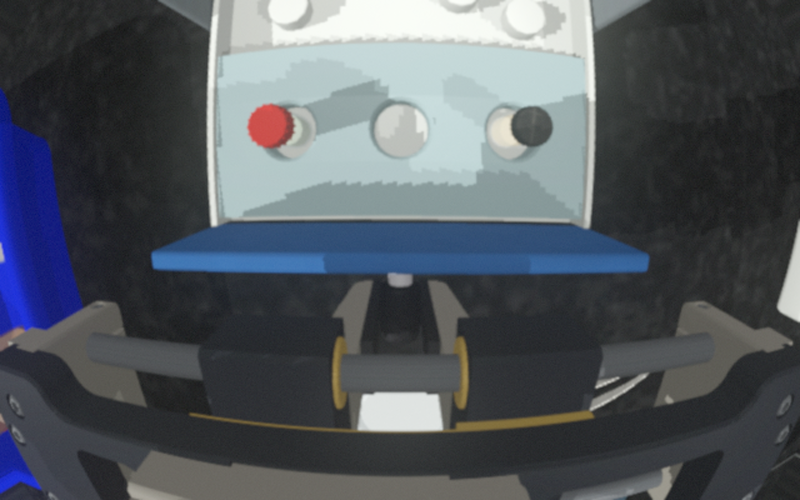

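Run:
```python
from h import *
c=env.get_calibration("wrist")
def g(n,u,v,z):
    p=onz(c,(u/1.25,v/1.25),z,True);print(n,p);return p
g("mid mouth",400,130,.028)
g("floor mid",401,132,.012)
a=g("red",271,125,.058);b=g("blk",531,126,.058);print((a+b)/2,np.linalg.norm(a-b))
g("fronttop L",152,253,.075);g("fronttop R",648,255,.075)
```

```text
mid mouth [0.5765 0.0182 0.028 ]
floor mid [0.5767 0.0176 0.012 ]
red [0.5821 0.0673 0.058 ]
blk [ 0.5733 -0.0319  0.058 ]
[0.5777 0.0177 0.058 ] 0.09961573448765208
fronttop L [0.5401 0.1198 0.075 ]
fronttop R [ 0.5224 -0.0759  0.075 ]
```

```bash
python3 -m pendant '[0,0,0,0,0,0,30,0,0,0,0,0,0,40,0,0,0,0,0,0,40,0,0,0,0,-10,-2,40,0,0,0,0,-35,-2,40,0,0,0,0,-70,-2,40,0,0,0,0,-105,0,40,0,0,0,0,-140,0,40,0,0,0,3,-165,0,40,0,0,0,20,-175,0,40]';python3 - <<'E'
from h import *
plan((.535,-.36,.21),(-90,0,-95))
E
```

```text
time: 15.85
tool_pos: [0.4992, 0.0053, 0.2128]
ee_rot: [-89.3, -0.0, -94.8]
force: [0.9, 0.4, -0.2]
gripper_width: 0.0402
t 15.85 p [0.4992 0.0053 0.2128] rot [-89.2755  -0.0064 -94.8213] w 0.040238632920324695 F [ 0.9064  0.369  -0.1547]
shift mm [361.    3.7  66.3]
rotvec [-0.0126  0.0031  0.0001]
```

```bash
python3 -m pendant '[-0.002,0,0,37,0,7,40,-0.004,0,0,74,0,14,40,-0.006,0,0,112,0,21,40,-0.008,0,0,150,0,28,40,-0.01,0.003,0,188,1,35,40,-0.012,0.003,0,226,2,42,40,-0.012,0.003,0,264,3,49,40,-0.012,0.003,0,300,3,56,40,-0.012,0.003,0,330,3,61,40,-0.012,0.003,0,348,3,64,40]';python3 -m pendant '[0,0,0,11,0,2,40,0,0,0,14,0,3,40,0,0,0,14,0,3,40,0,0,0,14,0,3,40]';python3 - <<'E'
from h import *
im,c=snap("wrist","w8",(150,0,520,230),2.1);np.save("w8.npy",im)
plan((.535,-.36,.21),(-90,0,-95))
E
```

```text
time: 16.68
tool_pos: [0.533, -0.3504, 0.2109]
ee_rot: [-90.0, -0.1, -95.1]
force: [0.7, -0.6, 0.7]
gripper_width: 0.0401
time: 17.02
tool_pos: [0.5347, -0.3638, 0.211]
ee_rot: [-90.0, -0.0, -95.1]
force: [-0.2, 0.2, 0.1]
gripper_width: 0.0399
t 17.0667 p [ 0.5348 -0.3635  0.2111] rot [-89.9947  -0.0384 -95.0912] w 0.040224072763875046 F [-0.0751  0.471  -0.2123]
shift mm [-3.6  1.1 -0.1]
rotvec [-0.0001 -0.0016  0.0007]
```

View pics/w8.png

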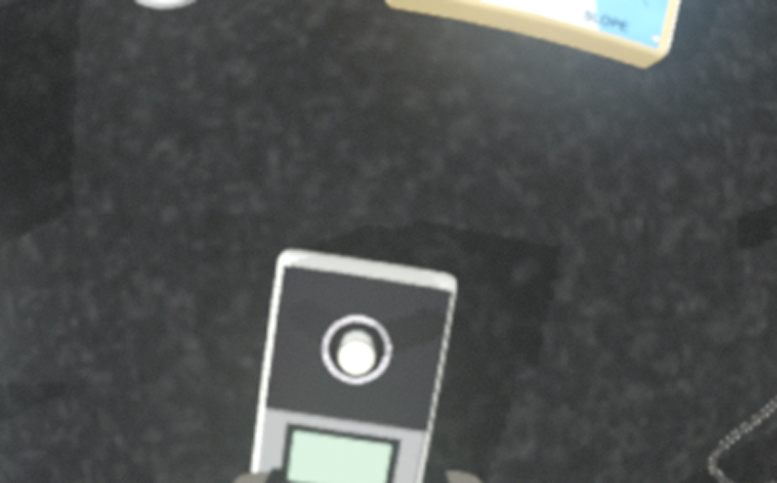

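Run:
```python
from h import *
c=env.get_calibration("wrist")
def g(n,u,v,z):
    p=onz(c,(150+u/2.1,v/2.1),z,True);print(n,p);return p
g("ring",357,349,.056);g("cap",356,355,.086);g("capbot",356,336,.056)
plan((.5545,-.3605,.063),(-90,0,-95))
```

```text
ring [ 0.5567 -0.3655  0.056 ]
cap [ 0.5579 -0.3651  0.086 ]
capbot [ 0.5633 -0.3656  0.056 ]
t 17.0667 p [ 0.5348 -0.3635  0.2111] rot [-89.9947  -0.0384 -95.0912] w 0.040224072763875046 F [-0.0751  0.471  -0.2123]
shift mm [ -4.9 148.1  19.3]
rotvec [-0.0001 -0.0016  0.0007]
```

```bash
python3 -m pendant '[0,0,0,0,10,6,40,0,0,0,0,30,14,40,0,0,0,0,55,21,40,0,0,0,0,78,21,40,0,0,0,0,90,21,40,0,0,0,0,94,21,40,0,0,0,0,94,21,40]';python3 - <<'E'
from h import *
im,c=snap("wrist","w9",(150,0,520,260),2.1)
im,c=snap("scene","s9",(360,110,480,200),5)
im,c=snap("top","t9",(390,190,490,270),6)
plan((.5565,-.3645,.063),(-90,0,-95))
E
```

```text
time: 17.65
tool_pos: [0.5553, -0.3644, 0.1158]
ee_rot: [-90.1, 0.1, -95.1]
force: [-0.3, -0.6, -0.5]
gripper_width: 0.0398
t 17.8 p [ 0.5566 -0.3662  0.119 ] rot [-89.8555  -0.1488 -95.0878] w 0.04008586448240389 F [-0.0783 -0.0395  0.7924]
shift mm [-1.8 56.  -0.4]
rotvec [-0.0025 -0.0015  0.0026]
```

View pics/w9.png

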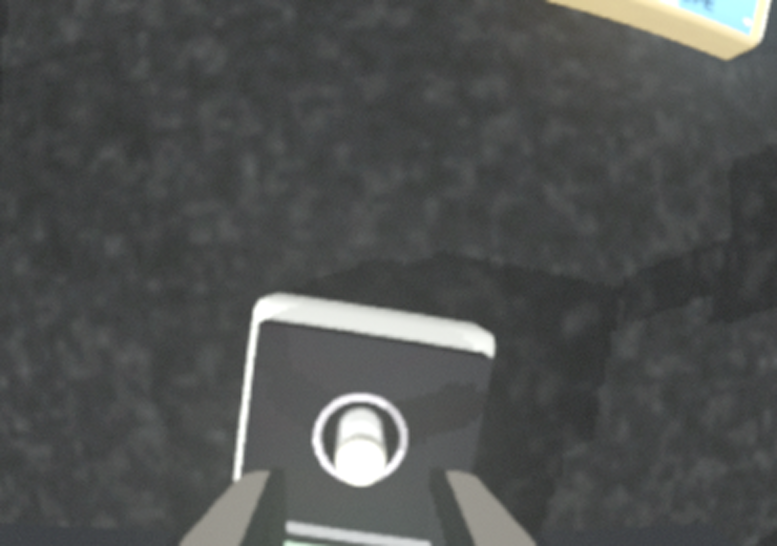

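View pics/s9.png

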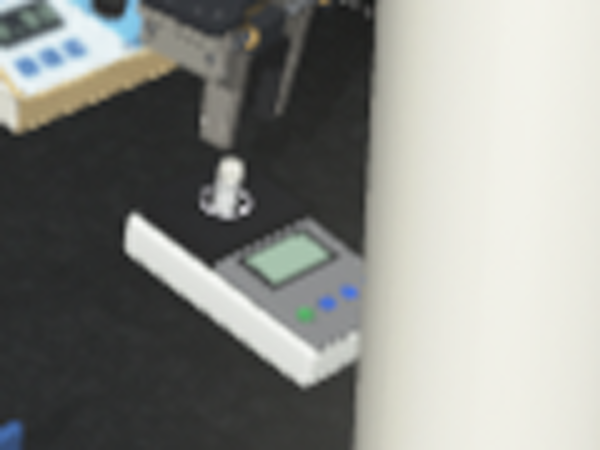

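View pics/t9.png

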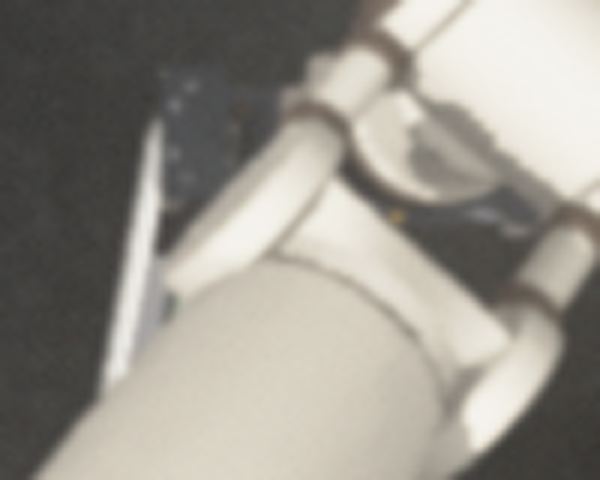

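Run:
```python
from h import *
c=env.get_calibration("wrist")
def g(n,u,v,z):
    p=onz(c,(150+u/2.1,v/2.1),z,True);print(n,p);return p
g("ring",360,437,.056);p=g("cap",361,463,.086)
plan((p[0],p[1],.063),(-90,0,-95))
print((proj(c,np.array([.5566,-.3662,.119]),True)-[150,0])*2.1)
```

```text
ring [ 0.5579 -0.3674  0.056 ]
cap [ 0.5572 -0.3674  0.086 ]
t 17.8 p [ 0.5566 -0.3662  0.119 ] rot [-89.8555  -0.1488 -95.0878] w 0.04008586448240389 F [-0.0783 -0.0395  0.7924]
shift mm [ 1.  56.   0.5]
rotvec [-0.0025 -0.0015  0.0026]
[358.1645 500.6182]
```

```bash
python3 -m pendant '[0,0,0,1,12,1,40,0,0,0,1,30,1,40,0,0,0,1,46,1,40,0,0,0,1,55,1,40,0,0,0,1,58,1,40,0,0,0,1,58,1,40,0,0,0,1,58,1,30,0,0,0,1,58,1,12,0,0,0,1,58,1,12,0,0,0,1,58,1,12]' 12;python3 -m pendant '[0,0,0,0,0,0,12,0,0,0,0,0,0,12]'
```

```text
time: 18.63
tool_pos: [0.5581, -0.3678, 0.062]
ee_rot: [-89.8, -0.2, -95.1]
force: [0.3, 0.0, 2.0]
gripper_width: 0.0169
time: 18.8
tool_pos: [0.5584, -0.3681, 0.0626]
ee_rot: [-89.7, -0.2, -95.1]
force: [-0.4, -0.3, 0.5]
gripper_width: 0.0164
```

```bash
python3 -m pendant '[0,0,0,0,-6,0,12,0,0,0,0,-20,0,12,0,0,0,0,-40,0,12,0,0,0,0,-60,0,12,0,0,0,0,-78,0,12,0,0,0,0,-87,0,12,0,0,0,0,-90,0,12]' 15;python3 - <<'E'
from h import *
im,c=snap("wrist","w10",(150,0,520,260),2.1)
plan((.577,.018,.15),(-90,0,-95))
E
```

```text
time: 19.38
tool_pos: [0.5592, -0.3687, 0.1561]
ee_rot: [-89.5, -0.4, -95.1]
force: [0.3, -0.2, 0.9]
gripper_width: 0.0166
t 19.4333 p [ 0.5588 -0.3684  0.155 ] rot [-89.5789  -0.3682 -95.0812] w 0.01651123896792827 F [ 0.0252 -0.3646  0.9792]
shift mm [-386.5    2.4  -16.2]
rotvec [-0.0073 -0.0014  0.0064]
```

View pics/w10.png

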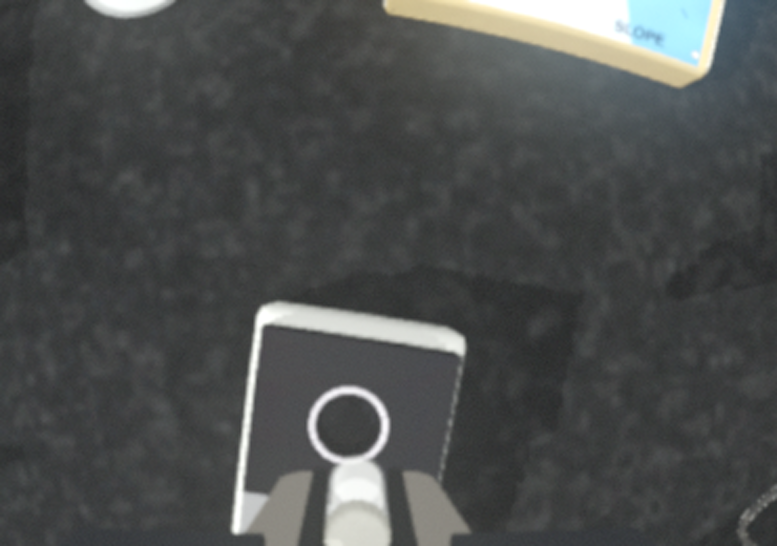

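```bash
python3 - <<'E'
from h import *
c=env.get_calibration("wrist")
print("well",onz(c,(150+348/2.1,426/2.1),.056,True))
E
python3 -m pendant '[0,0,0,-20,0,-1,12,-0.002,0,0,-56,0,-2,12,-0.003,0,0,-94,0,-4,12,-0.004,0,0.006,-132,0,-5,12,-0.006,0,0.006,-170,0,-7,12,-0.007,0,0.006,-208,0,-9,12,-0.007,0,0.006,-246,0,-11,12,-0.007,0,0.006,-284,0,-13,12,-0.007,0,0.006,-320,0,-14,12,-0.007,0,0.006,-348,0,-15,12]'
python3 -m pendant '[0,0,0,-22,0,-1,12,0,0,0,-35,0,-2,12,0,0,0,-37,0,-2,12,0,0,0,-37,0,-2,12]'
python3 - <<'E'
from h import *
im,c=snap("wrist","w11",None,1.25)
plan((.577,.018,.10),(-90,0,-95))
E
```

```text
well [ 0.5562 -0.3648  0.056 ]
time: 20.27
tool_pos: [0.5736, -0.0174, 0.1514]
ee_rot: [-90.1, 0.0, -95.0]
force: [0.7, -0.2, -0.2]
gripper_width: 0.0163
time: 20.6
tool_pos: [0.5744, 0.0196, 0.1507]
ee_rot: [-90.2, 0.0, -95.0]
force: [0.4, -0.7, -0.1]
gripper_width: 0.0165
t 20.65 p [0.5746 0.0187 0.151 ] rot [-90.1594  -0.0039 -95.025 ] w 0.01633808727396416 F [ 0.2919 -0.5033  0.2922]
shift mm [ 0.5 51.   2.6]
rotvec [ 0.0028 -0.0004  0.0001]
```

View pics/w11.png

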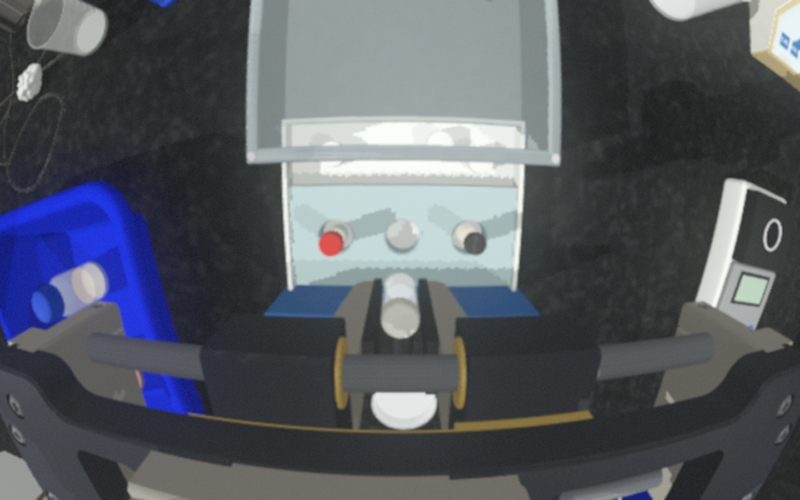

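Run:
```python
from h import *
c=env.get_calibration("wrist")
im=cv2.imread("pics/w11.png");cv2.imwrite("pics/w11c.png",cv2.resize(im[190:350,280:530],None,fx=3,fy=3))
def g(n,u,v,z):
    p=onz(c,(u/1.25,v/1.25),z,True);print(n,p);return p
g("mid",402,235,.028);a=g("r",331,243,.058);b=g("b",475,243,.058);print((a+b)/2,np.linalg.norm(a-b))
```

```text
mid [0.5791 0.0169 0.028 ]
r [0.5841 0.0667 0.058 ]
b [ 0.5752 -0.0343  0.058 ]
[0.5796 0.0162 0.058 ] 0.10141821995717196
```

View pics/w11c.png

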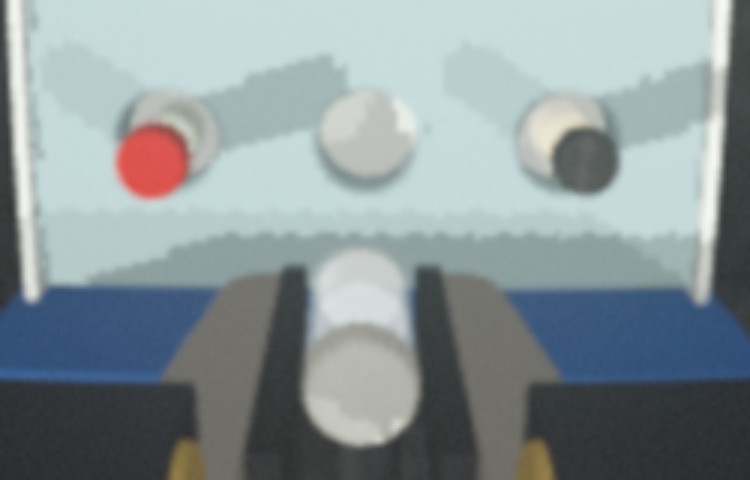

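```bash
python3 - <<'E'
from h import *
c=env.get_calibration("wrist")
print("cap",onz(c,(400.3/1.25,318.3/1.25),.1745,True))
print("base",onz(c,((280+360/3)/1.25,(190+285/3)/1.25),.1285,True))
E
python3 -m pendant '[0,0,0,1,12,2,12,0,0,0,1,30,3,12,0,0,0,1,44,3,12,0,0,0,1,50,3,12,0,0,0,1,50,3,12,0,0,0,1,50,3,12]'
python3 - <<'E'
from h import *
im,c=snap("wrist","w12",(200,150,440,320),3.2)
plan((.578,.0172,.10),(-90,0,-95))
E
```

```text
cap [0.5747 0.0189 0.1745]
base [0.5733 0.0191 0.1285]
time: 21.15
tool_pos: [0.5773, 0.0166, 0.1006]
ee_rot: [-90.2, -0.0, -95.1]
force: [-0.2, -0.2, 0.8]
gripper_width: 0.0164
t 21.2 p [0.5779 0.0167 0.1014] rot [-90.1059  -0.0137 -95.0737] w 0.01655372266900472 F [-0.1294 -0.605  -0.0096]
shift mm [-0.5  1.4  0.1]
rotvec [ 0.0018 -0.0013  0.0002]
```

View pics/w12.png

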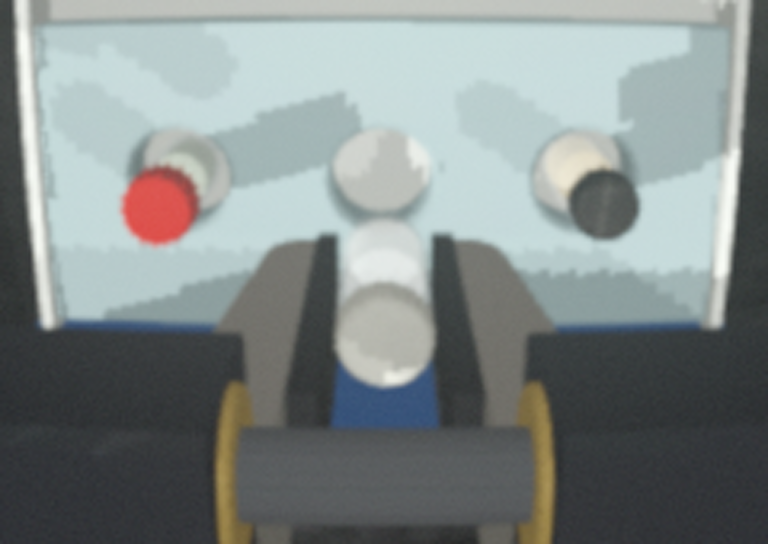

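Run:
```python
from h import *
c=env.get_calibration("wrist")
def g(n,u,v,z):
    p=onz(c,(200+u/3.2,150+v/3.2),z,True);print(n,p);return p
g("mid",381,175,.028);g("floor",382,170,.012)
a=g("r",160,205,.058);b=g("b",603,204,.058);print((a+b)/2,np.linalg.norm(a-b))
g("cap",386,335,.125);g("base",385,262,.079)
```

```text
mid [0.5791 0.0175 0.028 ]
floor [0.5763 0.0175 0.012 ]
r [0.5843 0.0677 0.058 ]
b [ 0.5756 -0.033   0.058 ]
[0.5799 0.0173 0.058 ] 0.1010598766780177
cap [0.5779 0.0167 0.125 ]
base [0.5739 0.0171 0.079 ]
```

```bash
python3 -m pendant '[0,0,0,-0.5,10,0.5,12,0,0,0,-0.5,25,0.5,12,0,0,0,-0.5,40,0.5,12,0,0,0,-0.5,52,0.5,12,0,0,0,-0.5,59,0.5,12,0,0,0,-0.5,63,0.5,12,0,0,0,-0.5,65,0.5,12,0,0,0,-0.5,65.5,0.5,12,0,0,0,-0.5,65.5,0.5,12]'
python3 - <<'E'
from h import *
im,c=snap("wrist","w13",(200,100,440,320),2.6)
plan((.578,.0172,.035),(-90,0,-95))
E
```

```text
time: 21.95
tool_pos: [0.5789, 0.0171, 0.0365]
ee_rot: [-90.0, -0.0, -95.1]
force: [0.3, 0.6, -1.1]
gripper_width: 0.0165
t 22.0 p [0.5789 0.0171 0.0366] rot [-90.0294  -0.021  -95.0694] w 0.016588972332452604 F [-0.8026  0.4786 -0.1079]
shift mm [-0.   1.6 -1. ]
rotvec [ 0.0005 -0.0012  0.0004]
```

View pics/w13.png

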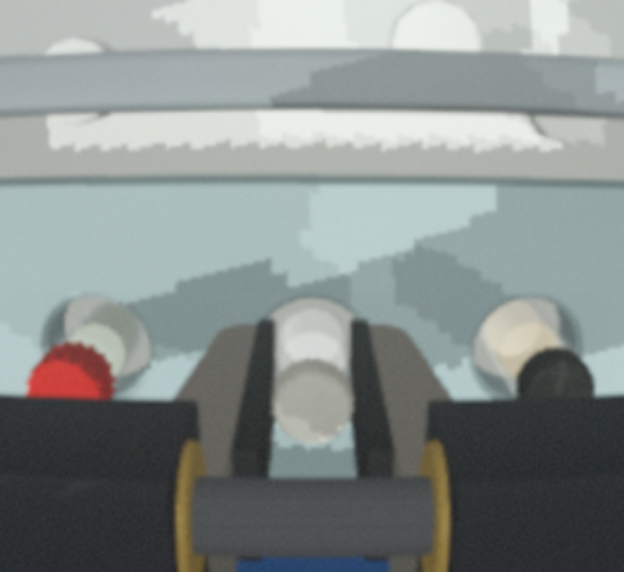

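The white vial is inside the middle pocket, with its cap at (313,400). I'm lowering the last bit and releasing.

```bash
python3 -m pendant '[0,0,0,0,1,0,12,0,0,0,0,2,-0.3,12,0,0,0,0,2,-0.3,12,0,0,0,0,2,-0.3,18,0,0,0,0,2,-0.3,24,0,0,0,0,2,-0.3,30,0,0,0,0,2,-0.3,32]'
python3 -m pendant '[0,0,0,0,-3,0,32,0,0,0,0,-15,0,32,0,0,0,0,-35,0,32,0,0,0,0,-55,0,32,0,0,0,0,-70,0,32,0,0,0,0,-72,0,32,0,0,0,0,-72,0,32]'
python3 - <<'E'
from h import *
im,c=snap("wrist","w14",(200,100,440,320),2.6)
plan((.575,-.034,.1),(-90,0,-95))
E
```

```text
time: 22.58
tool_pos: [0.5787, 0.0171, 0.0347]
ee_rot: [-90.0, -0.0, -95.1]
force: [0.5, -0.4, 0.0]
gripper_width: 0.0315
time: 23.17
tool_pos: [0.5799, 0.0169, 0.1086]
ee_rot: [-89.8, -0.0, -95.1]
force: [-1.1, 0.3, -0.2]
gripper_width: 0.0319
t 23.2167 p [0.5789 0.0171 0.1071] rot [-89.9793  -0.0264 -95.0709] w 0.032100804187717914 F [ 0.2889  1.1094 -0.8269]
shift mm [51.3  7.1  0.7]
rotvec [-0.0004 -0.0012  0.0005]
```

View pics/w14.png

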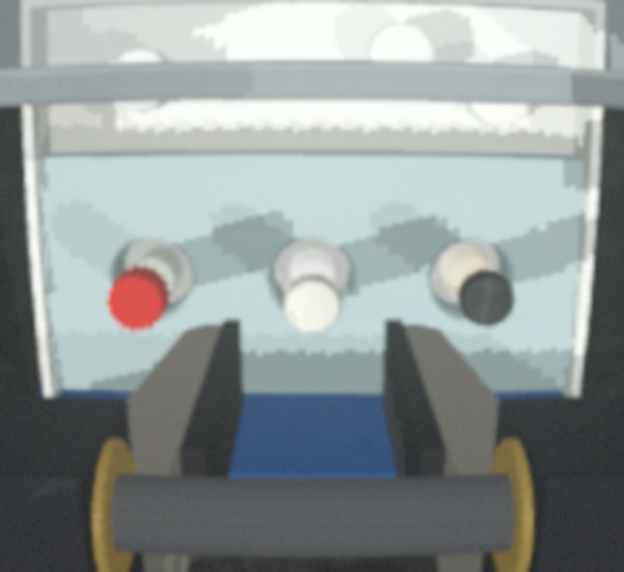

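White is standing in the middle pocket, cap at (312,304). The black cap is at (486,297).

Run:
```python
from h import *
c=env.get_calibration("wrist")
def g(n,u,v,z):
    p=onz(c,(200+u/2.6,100+v/2.6),z,True);print(n,p);return p
g("w",312,304,.058);g("r",139,298,.058);p=g("b",486,297,.058);g("mouthmid",312,273,.028)
plan((p[0],p[1],.0345),(-90,0,-95))
```

```text
w [0.5772 0.0174 0.058 ]
r [0.5832 0.0669 0.058 ]
b [ 0.5746 -0.0327  0.058 ]
mouthmid [0.5784 0.0173 0.028 ]
t 23.2167 p [0.5789 0.0171 0.1071] rot [-89.9793  -0.0264 -95.0709] w 0.032100804187717914 F [ 0.2889  1.1094 -0.8269]
shift mm [49.9 72.6  0.2]
rotvec [-0.0004 -0.0012  0.0005]
```

```bash
python3 -m pendant '[0,-0.11,0,4,0,0,30,0,-0.23,0,8,0,0,30,0,-0.35,0,12,0,0,30,0,-0.47,0,16,0,0,30,0,-0.59,0,20,0,0,30,0,-0.71,0,24,0,0,30,0,-0.83,0,28,0,0,30,0,-0.95,0,32,0,0,30,0,-1.07,0,36,0,0,30,0,-1.19,0,40,0,0,30]'
python3 - <<'E'
from h import *
plan((.5746,-.0327,.1),(-90,0,-5))
E
```

```text
time: 24.05
tool_pos: [0.5741, -0.0226, 0.1054]
ee_rot: [-90.1, 0.1, -26.6]
force: [-0.1, -0.3, -0.1]
gripper_width: 0.0302
t 24.05 p [ 0.5741 -0.0226  0.1054] rot [-90.055    0.1448 -26.5521] w 0.03016318251923828 F [-0.0817 -0.3104 -0.1335]
shift mm [ 4.9  5.4 -8.8]
rotvec [ 0.0005 -0.3762 -0.0027]
```

```bash
python3 -m pendant '[0,-0.12,0,2,1,-3,30,0,-0.24,0,4,2,-6,30,0,-0.35,-0.002,5,3,-9,30,0,-0.376,-0.002,5,4,-9,30,0,-0.376,-0.002,5,4,-9,30,0,-0.376,-0.002,5,4,-9,30]'
python3 - <<'E'
from h import *
im,c=snap("wrist","w15",(200,100,440,320),2.6)
plan((.5746,-.0327,.1),(-90,0,-5))
E
```

```text
time: 24.55
tool_pos: [0.5737, -0.0327, 0.1001]
ee_rot: [-90.0, 0.2, -5.1]
force: [-0.3, 0.1, 0.2]
gripper_width: 0.03
t 24.6 p [ 0.5739 -0.0327  0.1004] rot [-89.9974   0.1433  -5.0667] w 0.03001257117962562 F [0.0346 0.4864 0.9424]
shift mm [0.7 0.4 0. ]
rotvec [-0.     -0.0012 -0.0025]
```

View pics/w15.png

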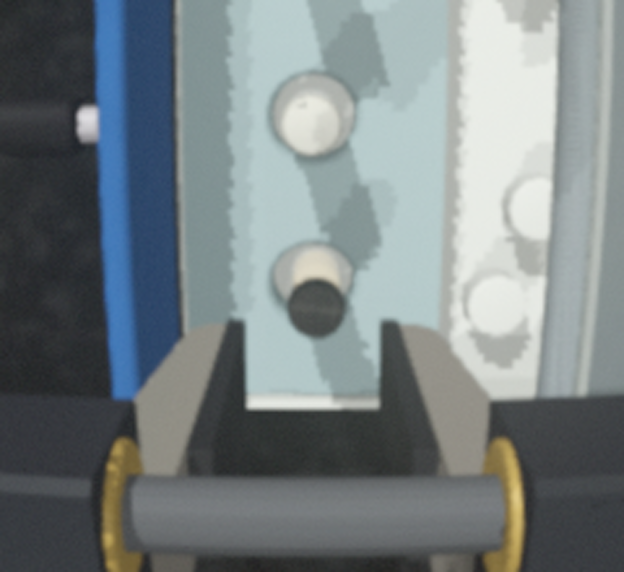

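Run:
```python
from h import *
c=env.get_calibration("wrist")
def g(n,u,v,z):
    p=onz(c,(200+u/2.6,100+v/2.6),z,True);print(n,p);return p
p=g("b",316,307,.058);g("w",314,120,.058);g("wmouth",314,113,.028);g("bmouth",314,282,.028);g("frontinner",180,307,.075)
plan((p[0],p[1],.0345),(-90,0,-5))
```

```text
b [ 0.5746 -0.0325  0.058 ]
w [0.5786 0.0186 0.058 ]
wmouth [0.5786 0.0187 0.028 ]
bmouth [ 0.574  -0.0336  0.028 ]
frontinner [ 0.5403 -0.0244  0.075 ]
t 24.6 p [ 0.5739 -0.0327  0.1004] rot [-89.9974   0.1433  -5.0667] w 0.03001257117962562 F [0.0346 0.4864 0.9424]
shift mm [ 0.9 65.9  0.2]
rotvec [-0.     -0.0012 -0.0025]
```

```bash
python3 -m pendant '[0,0,-0.002,1,8,0,25,0,0,-0.002,1,20,0,24,0,0,-0.002,1,34,0,24,0,0,-0.002,1,47,0,24,0,0,-0.002,1,57,0,24,0,0,-0.002,1,63,0,24,0,0,-0.002,1,65.5,0,24,0,0,-0.002,1,65.5,0,24,0,0,-0.002,1,65.5,0,12,0,0,-0.002,1,65.5,0,12]' 12
python3 -m pendant '[0,0,0,0,0,0,12,0,0,0,0,0,0,12,0,0,0,0,0,0,12]'
```

```text
time: 25.43
tool_pos: [0.5754, -0.0329, 0.0357]
ee_rot: [-90.0, -0.1, -5.1]
force: [0.4, 0.3, -0.1]
gripper_width: 0.0162
time: 25.68
tool_pos: [0.5758, -0.033, 0.0362]
ee_rot: [-90.0, -0.1, -5.1]
force: [-0.8, 0.2, 0.0]
gripper_width: 0.0163
```

```bash
python3 -m pendant '[0,0,0,0,-6,0,12,0,0,0,0,-20,0,12,0,0,0,0,-40,0,12,0,0,0,0,-65,0,12,0,0,0,0,-90,-2,12,0,0,0,0,-108,-15,12,0,0,0,0,-114,-40,12,0,0,0,0,-115,-76,12,0,0,0,1,-115,-113,12,0,0,0,2,-115,-150,12]' 15
python3 - <<'E'
from h import *
plan((.557,-.366,.15),(-90,0,-5))
E
```

```text
time: 26.52
tool_pos: [0.5644, -0.1839, 0.1524]
ee_rot: [-90.1, -0.2, -5.0]
force: [-0.6, -0.6, -0.4]
gripper_width: 0.0161
t 26.5167 p [ 0.5644 -0.1839  0.1524] rot [-90.0587  -0.1941  -5.0115] w 0.016076497406795977 F [-0.6418 -0.581  -0.4428]
shift mm [   8.6    2.7 -182. ]
rotvec [ 0.001  -0.0002  0.0034]
```

```bash
python3 -m pendant '[0,0,0.003,1,0,-36,12,0,0,0.003,3,0,-72,12,0,0,0.003,5,0,-106,12,0,0,0.003,7,0,-136,12,0,0,0.003,8,0,-160,12,0,0,0.003,8,0,-174,12,0,0,0.003,8,0,-178,12,0,0,0.003,8,0,-178,12]'
python3 -m pendant '[0,0,0,0,10,0,12,0,0,0,0,15,0,12,0,0,0,0,15,0,12]'
python3 - <<'E'
from h import *
im,c=snap("wrist","w16",(150,90,470,330),2.4)
plan((.557,-.366,.135),(-90,0,-5))
E
```

```text
time: 27.18
tool_pos: [0.5567, -0.3622, 0.1527]
ee_rot: [-90.0, -0.0, -5.1]
force: [-0.1, 0.4, -0.4]
gripper_width: 0.0165
time: 27.43
tool_pos: [0.556, -0.3598, 0.1353]
ee_rot: [-89.9, 0.2, -5.0]
force: [0.9, 0.2, -0.8]
gripper_width: 0.0161
t 27.4833 p [ 0.5563 -0.3603  0.1362] rot [-89.9244   0.1102  -4.9803] w 0.016535446834501057 F [ 0.5307  0.3001 -0.943 ]
shift mm [ 1.2  1.1 -5.7]
rotvec [-0.0013  0.0003 -0.0019]
```

View pics/w16.png

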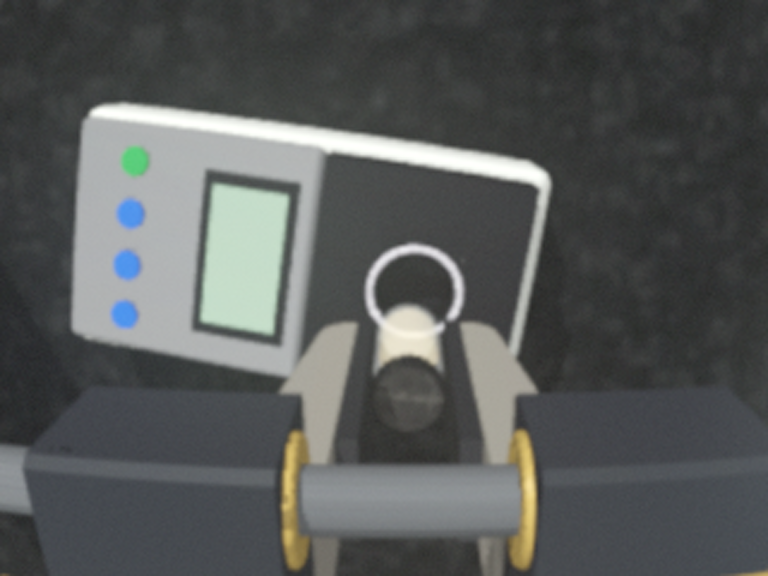

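Run:
```python
from h import *
c=env.get_calibration("wrist")
def g(n,u,v,z):
    p=onz(c,(150+u/2.4,90+v/2.4),z,True);print(n,p);return p
w=g("ring",414,290,.056);g("cap",408,394,.136+.022);g("base",409,328,.136-.024)
plan((w[0],w[1],.0645),(-90,0,-5))
```

```text
ring [ 0.5575 -0.3653  0.056 ]
cap [ 0.556  -0.3599  0.158 ]
base [ 0.5562 -0.3603  0.112 ]
t 27.4833 p [ 0.5563 -0.3603  0.1362] rot [-89.9244   0.1102  -4.9803] w 0.016535446834501057 F [ 0.5307  0.3001 -0.943 ]
shift mm [ 1.8 71.6 -5. ]
rotvec [-0.0013  0.0003 -0.0019]
```

```bash
python3 -m pendant '[0,0,-0.002,1,10,-3,12,0,0,-0.002,1.6,25,-5.2,12,0,0,-0.002,1.6,38,-5.2,12,0,0,-0.002,1.6,46,-5.2,12,0,0,-0.002,1.6,46,-5.2,12,0,0,-0.002,1.6,46,-5.2,12]'
python3 - <<'E'
from h import *
im,c=snap("wrist","w17",(200,90,440,290),3.2)
plan((.5573,-.3655,.0645),(-90,0,-5))
E
```

```text
time: 27.98
tool_pos: [0.5567, -0.365, 0.0888]
ee_rot: [-89.8, 0.1, -5.0]
force: [0.8, 0.0, 0.4]
gripper_width: 0.0162
t 28.0333 p [ 0.5573 -0.3655  0.09  ] rot [-89.9171   0.0057  -4.9864] w 0.016585012340655816 F [-0.091  -0.8369 -0.4925]
shift mm [-0.  25.5 -0. ]
rotvec [-0.0014  0.0002 -0.0001]
```

View pics/w17.png

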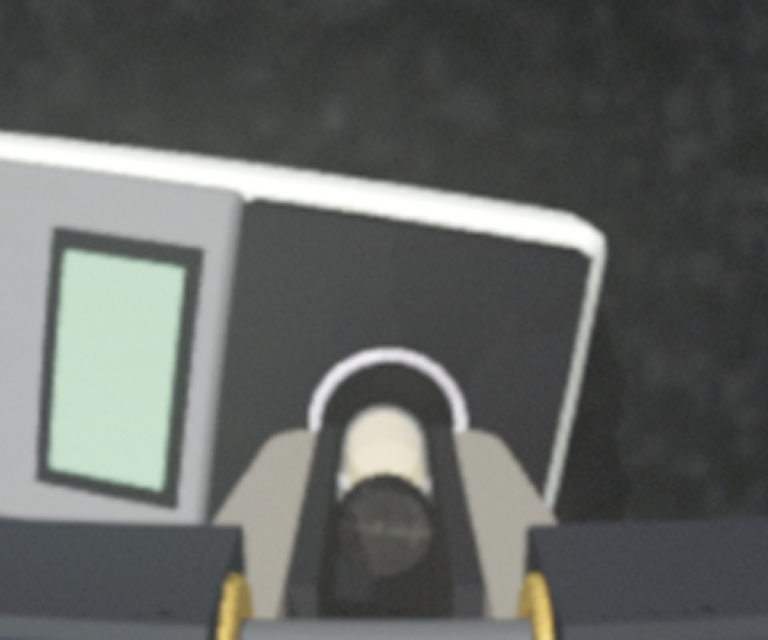

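Run:
```python
from h import *
c=env.get_calibration("wrist")
g=lambda u,v,z:onz(c,(200+u/3.2,90+v/3.2),z,True)
l=g(310,420,.056);r=g(467,420,.056);t=g(389,349,.056);b=g(342,482,.056);b2=g(430,482,.056)
print(l,r,t,b,b2);P=np.array([l,r,t,b,b2])[:,:2]
A=np.c_[2*P,np.ones(5)];s=np.linalg.lstsq(A,(P**2).sum(1),rcond=None)[0];print(s[:2],np.sqrt(s[2]+s[0]**2+s[1]**2))
```

```text
[ 0.5411 -0.3636  0.056 ] [ 0.5749 -0.3665  0.056 ] [ 0.5595 -0.3493  0.056 ] [ 0.5466 -0.3785  0.056 ] [ 0.5659 -0.3801  0.056 ]
[ 0.5578 -0.3658] 0.01678913156233997
```

Well measured at (0.5578, -0.3658), and the TCP is within 0.6 mm of it, so I go on down.

```bash
python3 -m pendant '[0,0,0,0.4,6,0,12,0,0,0,0.4,13,0,12,0,0,0,0.4,19,0,12,0,0,0,0.4,23,0,12,0,0,0,0.4,25,0,12,0,0,0,0.4,25.5,0,12,0,0,0,0.4,25.5,0,12]'
python3 - <<'E'
from h import *
im,c=snap("wrist","w18",(200,90,440,290),3.2)
plan((.5573,-.3655,.064),(-90,0,-5))
E
```

```text
time: 28.62
tool_pos: [0.5577, -0.3655, 0.0643]
ee_rot: [-89.9, 0.0, -5.0]
force: [0.2, -0.4, -0.3]
gripper_width: 0.0164
t 28.6667 p [ 0.5578 -0.3656  0.0646] rot [-89.9257  -0.008   -4.9871] w 0.016262454544478812 F [ 0.3141 -0.0523  0.2454]
shift mm [-0.5  0.6  0.1]
rotvec [-0.0013  0.0002  0.0001]
```

View pics/w18.png

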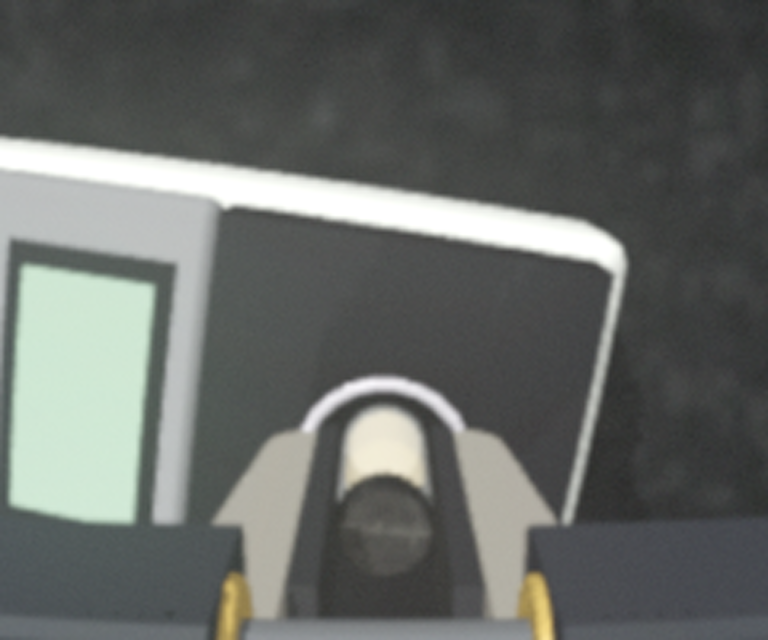

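The black vial is centred in the ring, cap at (387,525). Releasing it and lifting.

```bash
python3 -m pendant '[0,0,0,0,0.7,0,12,0,0,0,0,0.7,0,16,0,0,0,0,0.7,0,20,0,0,0,0,0.7,0,28,0,0,0,0,0.7,0,34,0,0,0,0,0,0,34,0,0,0,0,-15,0,34,0,0,0,0,-45,0,34,0,0,0,0,-80,0,34,0,0,0,0,-105,0,34]'
python3 - <<'E'
from h import *
im,c=snap("wrist","w19",(150,90,470,330),2.4)
im,c=snap("scene","s19",(240,110,480,260),3.3)
plan((.4998,.0245,.17),(-90,0,-95))
E
```

```text
time: 29.5
tool_pos: [0.5585, -0.3664, 0.174]
ee_rot: [-90.1, -0.2, -5.0]
force: [0.9, 0.2, 0.7]
gripper_width: 0.0341
t 29.6 p [ 0.5607 -0.3684  0.1779] rot [-90.3685  -0.5687  -4.9769] w 0.03395287694139173 F [ 0.3067 -0.6287  0.3978]
shift mm [-94.8   4.4 386.1]
rotvec [-0.0027  1.5711  0.0128]
```

View pics/w19.png

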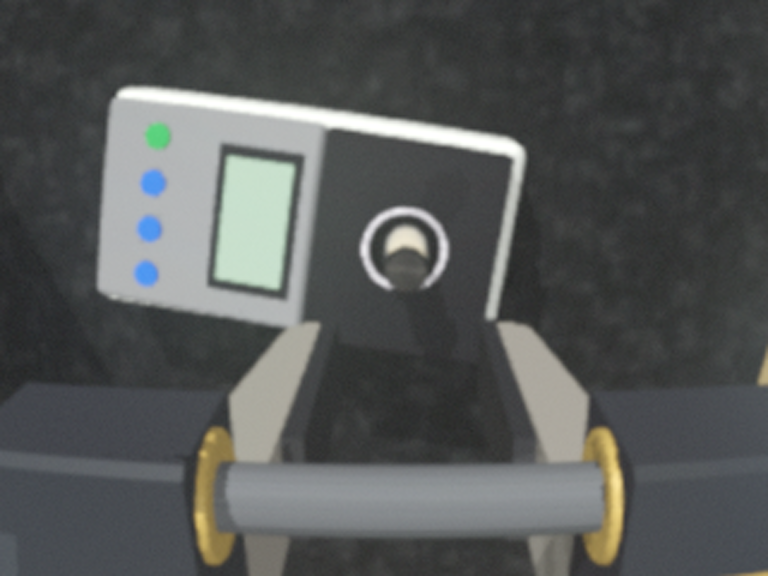

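View pics/s19.png

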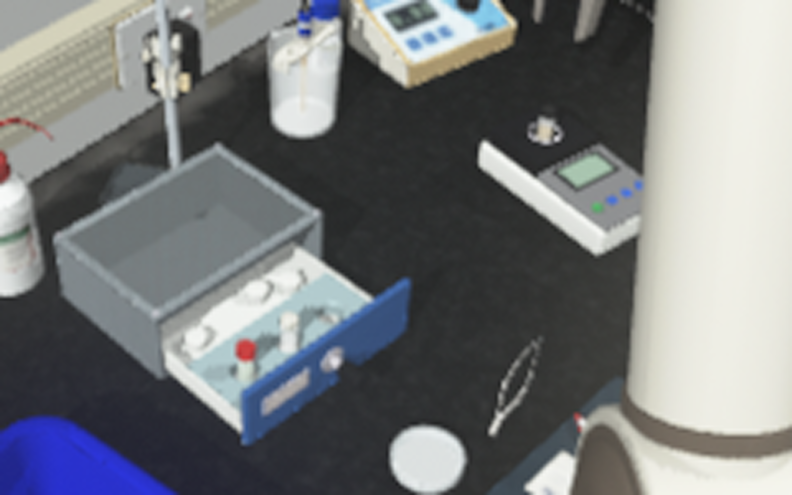

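Black is upright in the well (centre of ring about (404,248)), white is upright in the middle pocket, and red is undisturbed. Back to the knob.

```bash
python3 -m pendant '[0,0.08,0,-6,0,22,34,0,0.19,0,-14,0,56,34,0,0.31,0,-23,0,92,40,0,0.43,0,-32,0,128,40,0,0.55,0,-41,0,164,40,0,0.67,0,-50,0,200,40,0,0.79,0,-59,0,236,40,0,0.91,0,-68,0,272,40,0,1.03,0,-77,2,305,40,0,1.15,0,-85,3,335,40]'
python3 - <<'E'
from h import *
plan((.4998,.0245,.17),(-90,0,-95))
E
```

```text
time: 30.43
tool_pos: [0.5041, -0.0252, 0.1718]
ee_rot: [-89.6, -0.5, -71.2]
force: [-0.1, 0.8, 1.0]
gripper_width: 0.0401
t 30.4333 p [ 0.5041 -0.0252  0.1718] rot [-89.6417  -0.5408 -71.1917] w 0.04006889462612519 F [-0.1143  0.7993  1.0157]
shift mm [-48.5   1.4  11.9]
rotvec [-0.0081  0.4156  0.008 ]
```

```bash
python3 -m pendant '[0,0.12,0,-18,0,5,40,-0.005,0.24,0.004,-36,0,10,40,-0.008,0.35,0.008,-46,1,12,40,-0.008,0.415,0.008,-48,1,12,40,-0.008,0.415,0.008,-48.5,1,12,40,-0.008,0.415,0.008,-48.5,1,12,40]'
python3 - <<'E'
from h import *
im,c=snap("wrist","w20",(150,90,490,330),2.3)
plan((.4998,.0245,.0325),(-90,0,-95))
E
```

```text
time: 30.93
tool_pos: [0.4996, 0.0247, 0.1704]
ee_rot: [-90.0, -0.0, -94.8]
force: [-0.2, -0.7, -0.7]
gripper_width: 0.0396
t 30.9833 p [0.4997 0.0244 0.1705] rot [-89.9961  -0.0071 -94.8557] w 0.03984417704017077 F [-0.2857  0.4277  0.2067]
shift mm [ -0.1 138.    0. ]
rotvec [-0.0001  0.0025  0.0001]
```

View pics/w20.png

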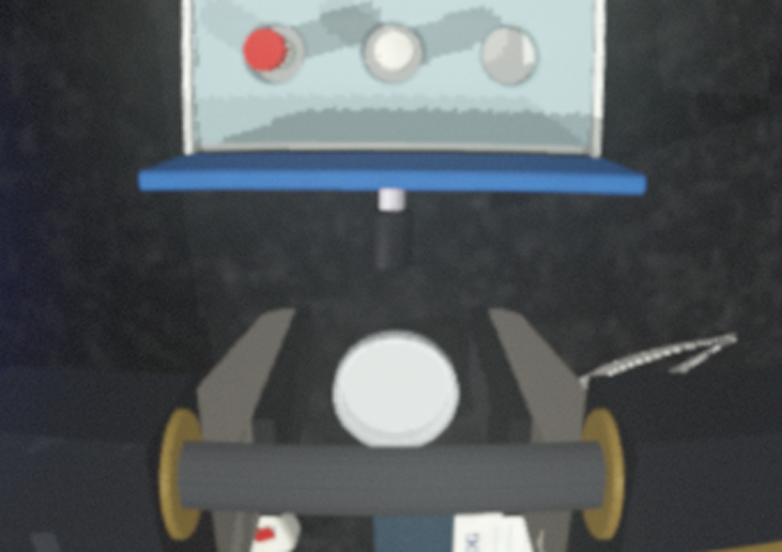

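```bash
python3 -m pendant '[0,0,0,0,15,0,40,0,0,0,0,45,0,40,0,0,0,0,75,0,40,0,0,0,0,105,0,40,0,0,0,0,126,0,40,0,0,0,0,136,0,40,0,0,0,0,138,0,40,0,0,0,0,138,0,30,0,0,0,0,138,0,10,0,0,0,0,138,0,10]' 25
python3 -m pendant '[0,0,0,0,0,0,10,0,0,0,0,0,0,10,0,0,0,0,0,5,10,0,0,0,0,0,13,10,0,0,0,0,0,22,10,0,0,0,0,0,32,10,0,0,0,0,0,42,10,0,0,0,0,0,52,10,0,0,0,0,0,62,10,0,0,0,0,0,70,10]'
python3 - <<'E'
from h import *
plan((.6036,.0150,.0325),(-90,0,-95))
E
```

```text
time: 31.82
tool_pos: [0.5013, 0.024, 0.0342]
ee_rot: [-89.8, -0.0, -94.8]
force: [0.2, 0.8, -0.3]
gripper_width: 0.0218
time: 32.65
tool_pos: [0.5725, 0.0179, 0.0347]
ee_rot: [-89.8, -0.0, -94.8]
force: [-0.8, 1.1, 0.7]
gripper_width: 0.0169
t 32.65 p [0.5725 0.0179 0.0347] rot [-89.7658  -0.0429 -94.8436] w 0.016948932043014904 F [-0.7625  1.0775  0.7108]
shift mm [ 0.2  2.3 31.2]
rotvec [-0.0041  0.0027  0.0007]
```

```bash
python3 -m pendant '[0,0,0,0,0,8,10,0,0,0,0,0,16,10,0,0,0,0,0,23,10,0,0,0,0,0,28,10,0,0,0,0,0,31,10,0,0,0,0,0,33,10,0,0,0,0,0,34,10,0,0,0,0,0,34,10]'
python3 - <<'E'
from h import *
im,c=snap("wrist","w21",None,1.25)
plan((.6036,.0150,.0325),(-90,0,-95))
E
```

```text
time: 33.32
tool_pos: [0.6054, 0.0148, 0.0347]
ee_rot: [-89.9, -0.1, -94.8]
force: [-5.6, -0.6, 1.0]
gripper_width: 0.0171
t 33.3667 p [0.6054 0.0148 0.0347] rot [-89.8951  -0.0731 -94.8334] w 0.017313762989150813 F [-5.0831 -1.119   0.7862]
shift mm [-0.   2.2 -1.8]
rotvec [-0.0018  0.0029  0.0013]
```

View pics/w21.png

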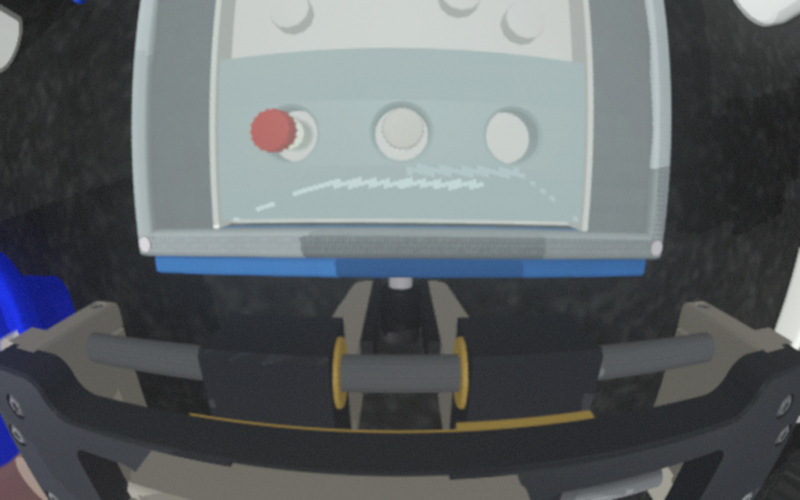

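```bash
python3 -m pendant '[0,0,0,0,0,2,10,0,0,0,0,0,2,10,0,0,0,0,0,0,10,0,0,0,0,0,0,30,0,0,0,0,0,0,40,0,0,0,0,-8,0,40,0,0,0,0,-35,0,40,0,0,0,0,-75,0,40,0,0,0,0,-115,-2,50,0,0,0,-5,-155,-6,60]'
python3 - <<'E'
from h import *
im,c=snap("wrist","w22",None,1.25)
plan((.559,.359,.20),(-90,0,-90))
E
```

```text
time: 34.2
tool_pos: [0.5999, 0.0199, 0.1923]
ee_rot: [-89.8, -0.1, -94.9]
force: [1.9, -1.1, -0.8]
gripper_width: 0.0511
t 34.25 p [0.6042 0.0207 0.2026] rot [-88.9569  -0.1063 -94.8091] w 0.05516012648512424 F [3.1942 0.9967 5.9077]
shift mm [-333.3    0.6  -73.5]
rotvec [-0.0181 -0.0839  0.0026]
```

View pics/w22.png

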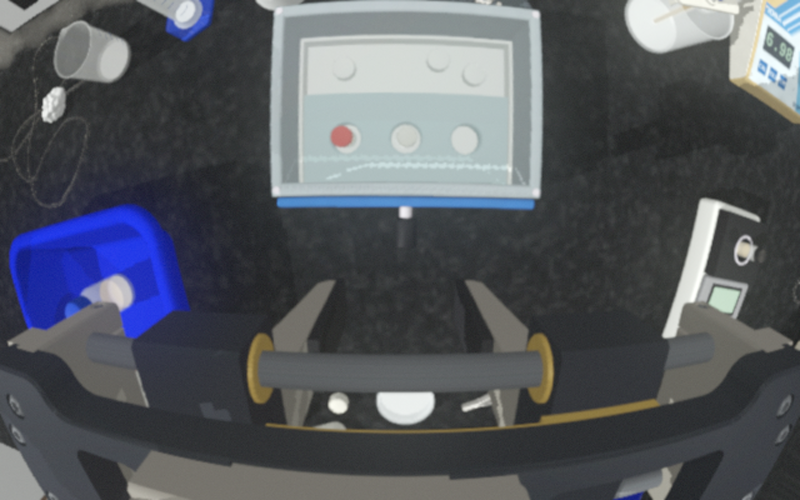

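Drawer shut, with the front at v≈202 against the unit and all vials in place. Next I go to the blue bottle.

```bash
python3 -m pendant '[-0.004,-0.01,0,-22,0,-5,65,-0.008,-0.02,0,-56,0,-12,75,-0.012,-0.03,0,-94,0,-21,80,-0.016,-0.04,0,-132,0,-29,80,-0.018,-0.05,0,-170,0,-37,80,-0.018,-0.06,0,-208,0,-46,80,-0.018,-0.07,0,-246,0,-54,80,-0.018,-0.084,0,-280,0,-62,80,-0.018,-0.084,0.002,-308,0,-68,80,-0.018,-0.084,0.002,-325,0,-72,80]'
python3 -m pendant '[0,0,0,-5,0,-1,80,0,0,0,-8,0,-1.5,80,0,0,0,-8,0,-1.5,80,0,0,0,-8,0,-1.5,80]'
python3 - <<'E'
from h import *
im,c=snap("wrist","w23",(150,60,490,330),2.3)
plan((.559,.359,.0475),(-90,0,-90))
try: mcirc(im,c,(105,100,60),(128,255,255),(280,170,360,260),.093)
except Exception as e: print(e)
E
```

```text
time: 35.08
tool_pos: [0.5591, 0.3541, 0.2013]
ee_rot: [-89.9, 0.1, -89.8]
force: [0.3, 0.1, 0.0]
gripper_width: 0.0799
time: 35.42
tool_pos: [0.5581, 0.3611, 0.2016]
ee_rot: [-89.9, 0.0, -89.9]
force: [0.1, 0.5, -0.3]
gripper_width: 0.0801
t 35.4667 p [0.5581 0.3608 0.2015] rot [-89.8964   0.0465 -89.9207] w 0.07978674949536482 F [ 0.5073 -0.5852 -0.4698]
shift mm [  2.  154.    0.6]
rotvec [-0.0018  0.0014 -0.0008]
((0.5376244187355042, 0.3617081642150879), 0.05805240571498871) [0.4947 0.3225] [0.5831 0.4007]
```

View pics/w23.png

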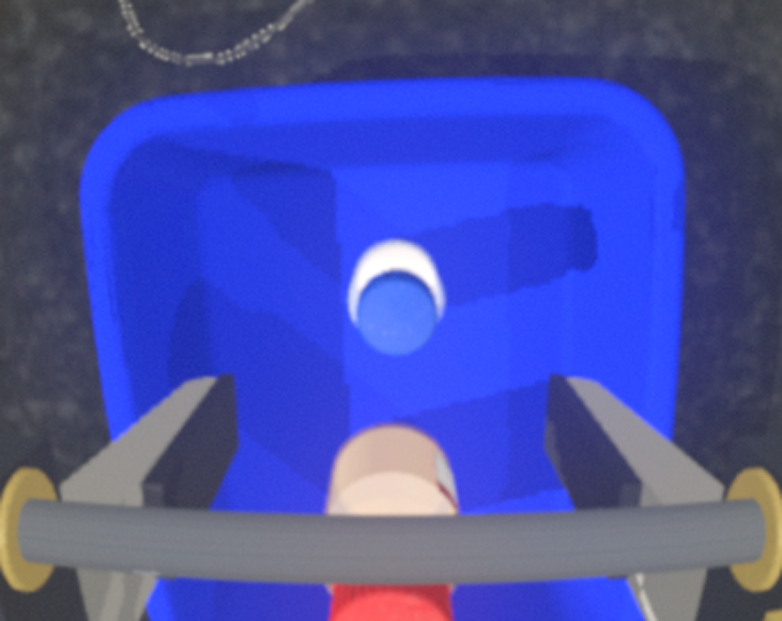

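```bash
python3 - <<'E'
from h import *
c=env.get_calibration("wrist");print(onz(c,(150+397/2.3,60+313/2.3),.093,True))
E
python3 -m pendant '[0,0,0,1,15,1,80,0,0,0,1.5,45,1.5,80,0,0,0,1.5,80,1.5,80,0,0,0,1.5,112,1.5,80,0,0,0,1.5,138,1.5,80,0,0,0,1.5,151,1.5,80,0,0,0,1.5,154,1.5,80,0,0,0,1.5,154,1.5,70,0,0,0,1.5,154,1.5,50,0,0,0,1.5,154,1.5,38]' 25
python3 -m pendant '[0,0,0,0,0,0,38,0,0,0,0,0,0,38,0,0,0,0,0,0,38,0,0,0,0,0,0,38,0,0,0,0,0,0,38]'
```

```text
[0.5586 0.3586 0.093 ]
time: 36.3
tool_pos: [0.5617, 0.36, 0.0502]
ee_rot: [-89.7, 0.1, -89.9]
force: [0.2, 0.2, 0.7]
gripper_width: 0.0625
time: 36.72
tool_pos: [0.5631, 0.3604, 0.0522]
ee_rot: [-89.5, 0.2, -89.9]
force: [-1.1, -0.2, 6.2]
gripper_width: 0.0436
```

```bash
python3 -m pendant '[0,0,0,0,-3,0,38,0,0,0,0,-15,0,38,0,0,0,0,-40,0,38,0,0,0,0,-70,0,38,0,0,0,0,-98,0,38,0,0,0,0,-114,0,38,0,0,0,0,-118,0,38,0,0,0,0,-118,0,38]'
python3 - <<'E'
from h import *
im,c=snap("wrist","w24",(150,60,490,330),2.3)
plan((.547,.0842,.165),(-90,0,-90))
E
```

```text
time: 37.38
tool_pos: [0.5628, 0.3605, 0.1723]
ee_rot: [-89.3, 0.3, -89.9]
force: [0.1, -0.8, -1.0]
gripper_width: 0.0435
t 37.4333 p [0.5618 0.36   0.1701] rot [-89.4936   0.1942 -89.9196] w 0.043167670717082614 F [ 0.3803 -0.4574 -0.2413]
shift mm [275.8   4.  -15.2]
rotvec [-0.0088  0.0014 -0.0034]
```

View pics/w24.png

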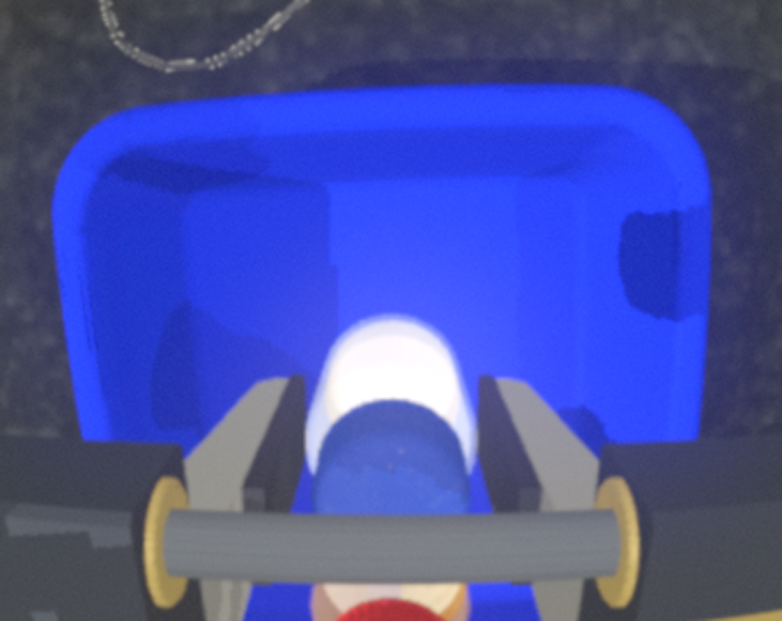

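Run:
```python
from h import *
c=env.get_calibration("wrist")
g=lambda u,v,z=.211:onz(c,(150+u/2.3,60+v/2.3),z,True)
l=g(316,480);r=g(466,480);t=g(391,400);print(l,r,t,"centre x",t[0]-.017, np.linalg.norm(l-r))
```

```text
[0.5618 0.3753 0.211 ] [0.5619 0.3451 0.211 ] [0.5791 0.3603 0.211 ] centre x 0.5621440730844628 0.03022500005107052
```

```bash
python3 -m pendant '[-0.001,0,0,20,0,-1,38,-0.002,0,0,55,0,-3,38,-0.004,0,-0.003,92,0,-5,38,-0.006,0,-0.003,129,0,-8,38,-0.008,0,-0.003,166,0,-10,38,-0.008,0,-0.003,202,0,-12,38,-0.008,0,-0.003,235,0,-14,38,-0.008,0,-0.003,258,0,-16,38,-0.008,0,-0.003,271,0,-17,38,-0.008,0,-0.003,276,0,-17,38]'
python3 -m pendant '[0,0,0,0,0,0,38,0,0,0,0,0,0,38]'
python3 - <<'E'
from h import *
im,c=snap("wrist","w25",(150,60,490,330),2.3)
im,c=snap("scene","s25",(240,130,400,250),4)
plan((.545,.0842,.050),(-90,0,-90))
E
```

```text
time: 38.27
tool_pos: [0.544, 0.0825, 0.1673]
ee_rot: [-90.1, 0.0, -90.0]
force: [0.8, -0.4, -0.8]
gripper_width: 0.0435
time: 38.43
tool_pos: [0.5434, 0.0832, 0.1663]
ee_rot: [-90.2, 0.1, -90.0]
force: [0.6, -0.7, -0.7]
gripper_width: 0.0432
t 38.5333 p [0.5438 0.0837 0.1668] rot [-90.1839   0.0581 -89.9687] w 0.04363464021944633 F [ 0.7017 -0.9153 -1.0386]
shift mm [ -0.4 116.8   1.6]
rotvec [ 0.0032  0.0005 -0.001 ]
```

View pics/w25.png

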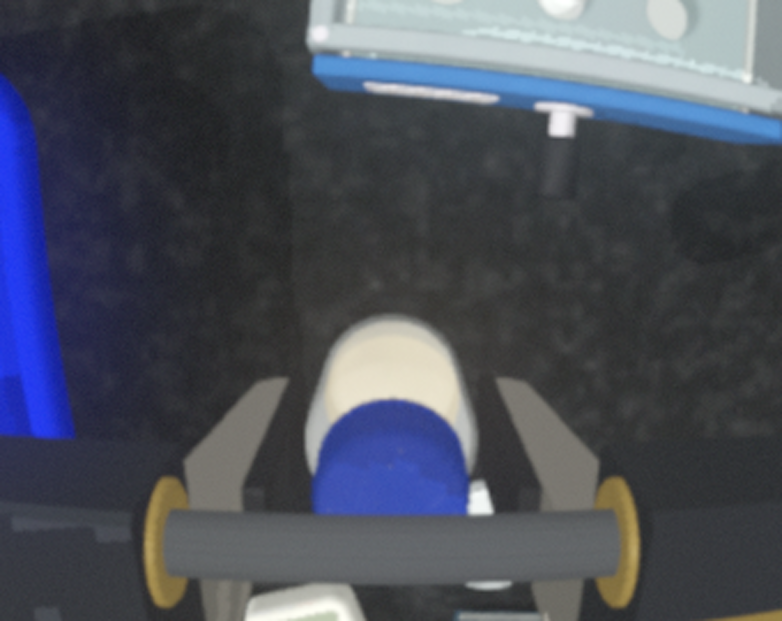

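View pics/s25.png

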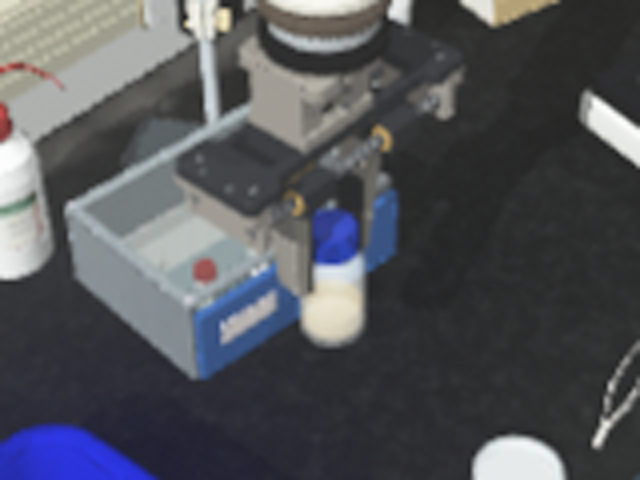

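Run:
```python
from h import *
cw=env.get_calibration("wrist");cs=env.get_calibration("scene")
print(tri([ray(cw,(150+391/2.3,60+477/2.3),True),ray(cs,(240+335/4,130+218/4))]))
# bottle base centre in scene: bottom edge
for z in (.2,.205,.21):print(onz(cs,(240+335/4,130+218/4),z))
```

```text
(array([0.5407, 0.0813, 0.2033]), [np.float64(0.0034306400166821227), np.float64(0.003430640016681995)])
[0.5419 0.075  0.2   ]
[0.5382 0.0792 0.205 ]
[0.5346 0.0834 0.21  ]
```

```bash
python3 -m pendant '[0.003,0,0,-0.5,15,0.5,38,0.003,0,0,-0.5,40,0.5,38,0.003,0,0,-0.5,65,0.5,38,0.003,0,0,-0.5,88,0.5,38,0.003,0,0,-0.5,102,0.5,38,0.003,0,0,-0.5,109,0.5,38,0.003,0,0,-0.5,111,0.5,38,0.003,0,0,-0.5,111,0.5,38]'
python3 -m pendant '[0,0,0,0,1,0,38,0,0,0,0,2,0,38,0,0,0,0,2,0,38]'
```

```text
time: 39.2
tool_pos: [0.5441, 0.085, 0.0559]
ee_rot: [-90.0, 0.1, -89.9]
force: [0.9, -1.3, -0.3]
gripper_width: 0.0433
time: 39.45
tool_pos: [0.5448, 0.085, 0.0548]
ee_rot: [-89.9, 0.1, -89.9]
force: [-0.3, -0.4, -0.9]
gripper_width: 0.0434
```

```bash
python3 -m pendant '[0,0,0,0,1,0,38,0,0,0,0,2,0,38,0,0,0,0,2,0,38]';python3 -m pendant '[0,0,0,0,1,0,38,0,0,0,0,2,0,38,0,0,0,0,2,0,38]'
```

```text
time: 39.7
tool_pos: [0.5449, 0.085, 0.0529]
ee_rot: [-89.9, 0.1, -89.9]
force: [0.8, -0.3, -1.2]
gripper_width: 0.0435
time: 39.95
tool_pos: [0.5448, 0.085, 0.0507]
ee_rot: [-89.9, 0.1, -89.9]
force: [-0.2, 0.1, -0.7]
gripper_width: 0.0432
```

```bash
python3 -m pendant '[0,0,0,0,1,0,38,0,0,0,0,2,0,38,0,0,0,0,2,0,38]';python3 - <<'E'
from h import *
im,c=snap("scene","s26",(280,170,380,250),6)
E
```

```text
time: 40.2
tool_pos: [0.5451, 0.0849, 0.0495]
ee_rot: [-89.9, 0.1, -89.9]
force: [-1.6, 0.0, 5.8]
gripper_width: 0.0434
```

View pics/s26.png

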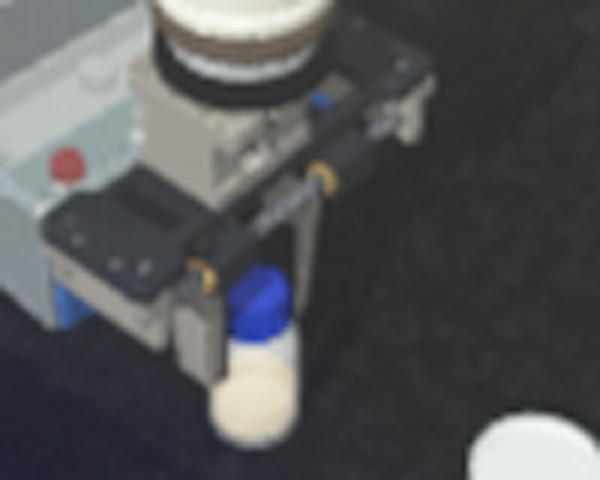

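Contact at 5.8 N. The bottle's foot is at scene (322,244), where it was (322,243) at the start. Releasing.

```bash
python3 -m pendant '[0,0,0,0,-0.7,0,43,0,0,0,0,-0.7,0,46,0,0,0,0,-0.7,0,60,0,0,0,0,-0.7,0,80,0,0,0,0,-0.7,0,84,0,0,0,0,-15,0,84,0,0,0,0,-45,0,84,0,0,0,0,-80,0,84,0,0,0,0,-120,0,84,0,0,0,0,-155,0,84]'
python3 - <<'E'
from h import *
im,c=snap("wrist","w27",None,1.25)
S,cs=snap("scene","s27",(240,130,400,250),4)
print(blob(S,(105,120,60),(130,255,255),(310,205,332,235))[:2])
mcirc(im,c,(105,150,60),(130,255,255),(290,140,350,230),.09)
plan((.4465,.3603,.215),(-90,0,-90))
E
```

```text
time: 41.08
tool_pos: [0.5448, 0.0848, 0.2067]
ee_rot: [-89.9, 0.0, -89.9]
force: [1.0, -0.4, 0.8]
gripper_width: 0.0842
[(145, [321.88, 219.81], [316, 214, 13, 13]), (41, [312.95, 207.2], [310, 205, 9, 7])]
((0.5401814579963684, 0.08556348830461502), 0.017522050067782402) [0.5228 0.0697] [0.5571 0.1013]
t 41.1833 p [0.5491 0.0846 0.2121] rot [-89.1186   0.0021 -89.9039] w 0.08401039021294039 F [ 1.4822 -0.1947  0.6388]
shift mm [-275.9   -4.4 -102.1]
rotvec [-0.0154  0.0017 -0.    ]
```

View pics/w27.png

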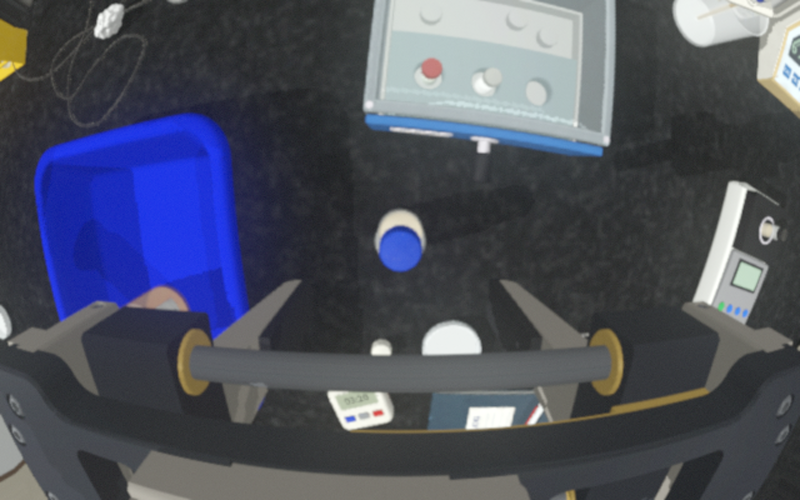

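Blue is back: its cap centroid moved 1.1 px in the scene view, which is about 3 mm. Now the red bottle.

```bash
python3 -m pendant '[-0.004,0,0,-20,-2,-7,88,-0.008,0,0,-52,-4,-19,91,-0.012,0,0,-88,-4,-33,91,-0.015,0,0,-124,-4,-46,91,-0.015,0,0,-160,-4,-59,91,-0.015,0,0,-196,-4,-73,91,-0.015,0,0,-230,-4,-85,91,-0.015,0,0,-256,-4,-95,91,-0.015,0,0,-271,-4,-100,91,-0.015,0,0,-276,-4,-102,91]'
python3 -m pendant '[0,0,0,0,0,0,91,0,0,0,0,0,0,91]'
python3 - <<'E'
from h import *
im,c=snap("wrist","w28",(150,60,490,330),2.3)
plan((.4465,.3603,.1255),(-90,0,-90))
mcirc(im,c,(0,150,80),(8,255,255),(280,150,370,290),.153)
E
```

```text
time: 42.02
tool_pos: [0.445, 0.3625, 0.2136]
ee_rot: [-90.1, 0.0, -89.7]
force: [-0.2, 0.1, 0.8]
gripper_width: 0.0907
time: 42.18
tool_pos: [0.4448, 0.362, 0.2128]
ee_rot: [-90.1, -0.0, -89.7]
force: [-0.7, -1.1, -0.6]
gripper_width: 0.091
t 42.2333 p [0.4452 0.3616 0.2131] rot [-90.0903  -0.0424 -89.7613] w 0.09094711192730996 F [ 0.8718 -0.1864 -0.7228]
shift mm [ 1.2 87.6  1.4]
rotvec [0.0016 0.0042 0.0007]Traceback (most recent call last):
  File "<stdin>", line 4, in <module>
  File "h.py", line 48, in mcirc
    ct=max(cv2.findContours(m,0,1)[0],key=cv2.contourArea)
ValueError: max() iterable argument is empty
```

View pics/w28.png

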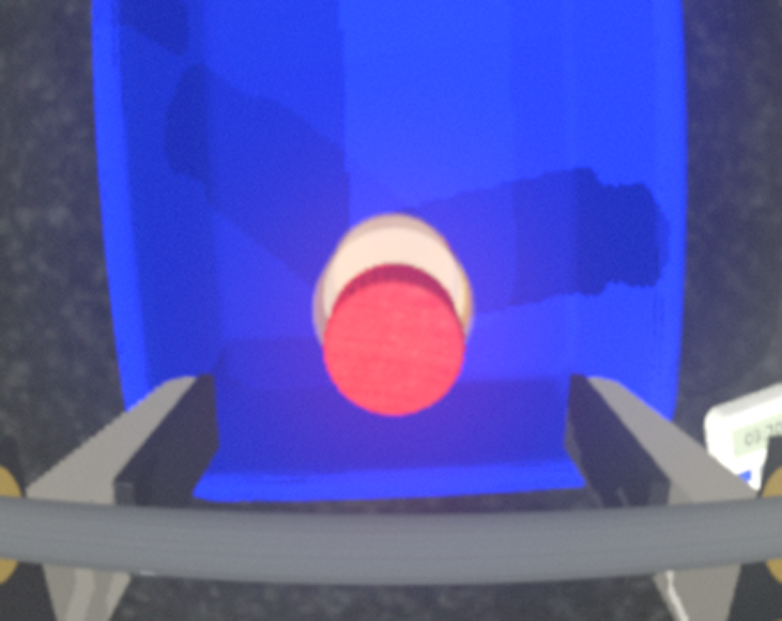

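```bash
python3 - <<'E'
from h import *
c=env.get_calibration("wrist");print(onz(c,(150+394/2.3,60+346/2.3),.153,True))
E
python3 -m pendant '[0,0.004,0,1,10,1,91,0,0.004,0,1,30,1,91,0,0.004,0,1,52,1,91,0,0.004,0,1,71,1,91,0,0.004,0,1,83,1,91,0,0.004,0,1,87,1,91,0,0.004,0,1,87.5,1,91,0,0.004,0,1,87.5,1,70,0,0.004,0,1,87.5,1,40,0,0.004,0,1,87.5,1,35]' 45
python3 -m pendant '[0,0,0,0,0,0,35,0,0,0,0,0,0,35,0,0,0,0,0,0,35,0,0,0,0,0,0,35,0,0,0,0,0,0,35]'
```

```text
[0.4453 0.3608 0.153 ]
time: 43.07
tool_pos: [0.447, 0.361, 0.127]
ee_rot: [-90.0, 0.0, -90.0]
force: [-0.1, -0.4, -0.6]
gripper_width: 0.073
time: 43.48
tool_pos: [0.4472, 0.3611, 0.1273]
ee_rot: [-89.9, 0.0, -90.0]
force: [-1.3, -0.0, 1.3]
gripper_width: 0.0481
```

```bash
python3 -m pendant '[0,0,0,0,-6,0,35,0,0,0,0,-22,0,35,0,0,0,0,-48,0,35,0,0,0,2,-76,0,35,0,0,0,14,-100,3,35,0,0,0,36,-116,8,35,0,0,0,64,-122,14,35,0,0,0,96,-122,21,35,0,0,0,128,-122,28,35,0,0,0,160,-122,35,35]'
python3 - <<'E'
from h import *
plan((.5354,-.0335,.247),(-90,0,-90))
E
```

```text
time: 44.32
tool_pos: [0.4814, 0.1996, 0.2486]
ee_rot: [-90.0, 0.0, -90.0]
force: [0.8, -0.6, -4.1]
gripper_width: 0.0485
t 44.3167 p [0.4814 0.1996 0.2486] rot [-90.0287   0.0166 -89.9513] w 0.04853483362340491 F [ 0.8137 -0.6032 -4.1072]
shift mm [233.1   1.5  53.8]
rotvec [ 0.0005  0.0008 -0.0003]
```

```bash
python3 -m pendant '[0,0,0,32,0,7,35,0,0,0,65,0,15,35,0,0,0,98,0,23,35,0,0,0,131,0,30,35,0,0,0,162,0,37,35,0,0,0,190,0,44,35,0,0,0,213,0,49,35,0,0,0,227,0,53,35,0,0,0,233,0,54,35,0,0,0,233,0,54,35]'
python3 - <<'E'
from h import *
im,c=snap("wrist","w29",None,1.25)
plan((.5354,-.0335,.127),(-90,0,-90))
E
```

```text
time: 45.15
tool_pos: [0.5353, -0.0338, 0.248]
ee_rot: [-90.1, 0.1, -90.0]
force: [-0.3, 0.5, -4.0]
gripper_width: 0.0483
t 45.2 p [ 0.5352 -0.0327  0.2481] rot [-90.0925   0.0848 -89.9685] w 0.04799490441476187 F [-0.6119  0.2873 -4.4696]
shift mm [  0.9 121.1   0.4]
rotvec [ 0.0016  0.0006 -0.0015]
```

View pics/w29.png

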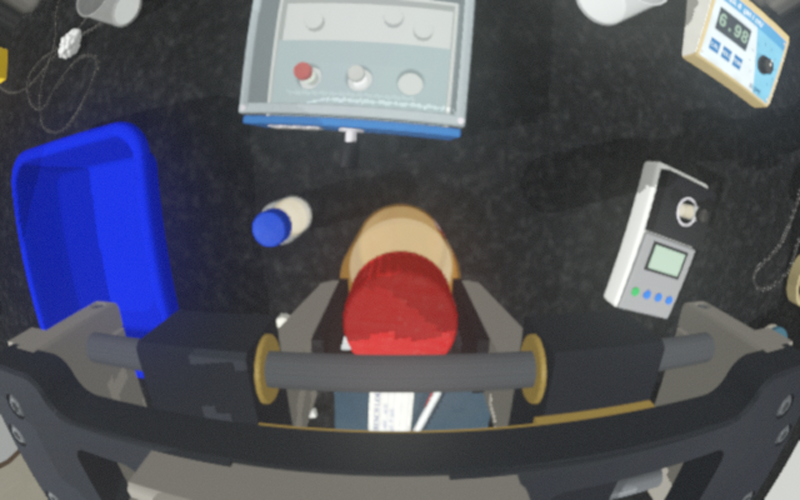

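```bash
python3 -m pendant '[0,0,0,1,15,0,35,0,0,0,1,40,0,35,0,0,0,1,66,0,35,0,0,0,1,90,0,35,0,0,0,1,108,0,35,0,0,0,1,116,0,35,0,0,0,1,120,0,35,0,0,0,1,120,0,35,0,0,0,1,120,0,35]'
python3 -m pendant '[0,0,0,0,1,0,35,0,0,0,0,2,0,35,0,0,0,0,2,0,35]'
```

```text
time: 45.95
tool_pos: [0.5359, -0.0333, 0.1294]
ee_rot: [-90.0, 0.1, -89.9]
force: [0.3, -1.4, -4.7]
gripper_width: 0.0484
time: 46.2
tool_pos: [0.5365, -0.0334, 0.1283]
ee_rot: [-89.9, 0.0, -89.9]
force: [-0.9, 0.6, -4.2]
gripper_width: 0.0482
```

```bash
python3 -m pendant '[0,0,0,0,1.5,-1,35,0,0,0,0,2.5,-1,35,0,0,0,0,2.5,-1,35]';python3 -m pendant '[0,0,0,0,1,0,35,0,0,0,0,2,0,35,0,0,0,0,2,0,35]'
```

```text
time: 46.45
tool_pos: [0.5353, -0.0334, 0.1256]
ee_rot: [-89.9, 0.0, -89.9]
force: [-0.5, 0.8, -5.2]
gripper_width: 0.0483
time: 46.7
tool_pos: [0.5358, -0.0335, 0.1246]
ee_rot: [-89.9, 0.0, -89.9]
force: [-2.9, 2.3, 2.8]
gripper_width: 0.0485
```

Contact: the load is off the gripper. Releasing and rising.

```bash
python3 -m pendant '[0,0,0,0,-0.5,0,48,0,0,0,0,-0.5,0,55,0,0,0,0,-0.5,0,80,0,0,0,0,-0.5,0,91,0,0,0,0,-0.5,0,91,0,0,0,0,-12,0,91,0,0,0,0,-40,0,91,0,0,0,0,-75,0,91,0,0,0,0,-110,0,91,0,0,0,0,-140,0,91]'
python3 -m pendant '[0,0,0,30,0,-20,91,0,0,0,65,0,-40,91,0,0,0,100,0,-60,91,0,0,0,135,0,-80,91,0,0,0,170,0,-100,91,0,0,0,205,0,-120,91,0,0,0,230,0,-130,91,0,0,0,240,0,-135,91,0,0,0,240,0,-135,91]'
python3 - <<'E'
from h import *
plan((.53,-.03,.26))
T,ct=snap("top","t30",(150,140,450,280),2.6)
S,cs=snap("scene","s30",(240,110,480,260),3.3)
W,cw=snap("wrist","w30",None,1.25)
r1=blob(T,(0,150,100),(6,255,255),(310,210,350,250))[:1];r2=blob(S,(0,150,80),(6,255,255),(335,170,365,205))[:1]
b1=blob(T,(110,120,60),(130,255,255),(283,220,303,242))[:1];b2=blob(S,(105,120,60),(130,255,255),(310,205,332,235))[:1]
print(r1,r2,b1,b2)
E
```

```text
time: 47.53
tool_pos: [0.5357, -0.0337, 0.2681]
ee_rot: [-89.7, -0.0, -89.9]
force: [-0.2, 0.5, -0.2]
gripper_width: 0.0909
time: 48.28
tool_pos: [0.4002, -0.2756, 0.2683]
ee_rot: [-89.7, -0.1, -90.1]
force: [0.6, 0.4, 0.6]
gripper_width: 0.0906
t 48.2833 p [ 0.4002 -0.2756  0.2683] rot [-89.6768  -0.0685 -90.1387] w 0.0906392322194831 F [0.5995 0.3896 0.5553]
shift mm [-245.9    8.7  129.1]
[(188, [329.7, 228.21], [323, 221, 15, 16])] [(293, [351.25, 185.1], [343, 176, 18, 19])] [(78, [290.99, 228.31], [287, 224, 9, 10])] [(142, [321.83, 219.85], [316, 214, 13, 13])]
```

View pics/t30.png

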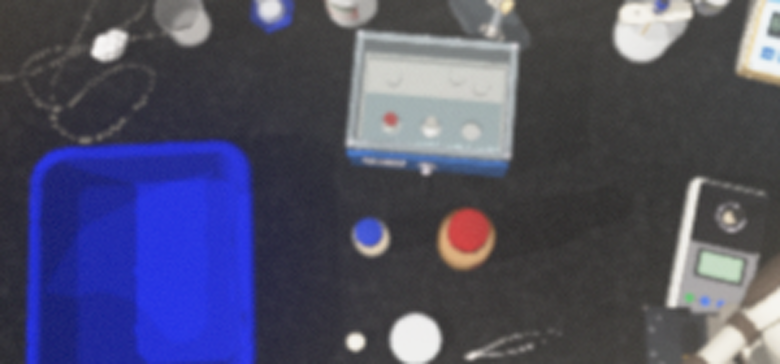

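View pics/s30.png

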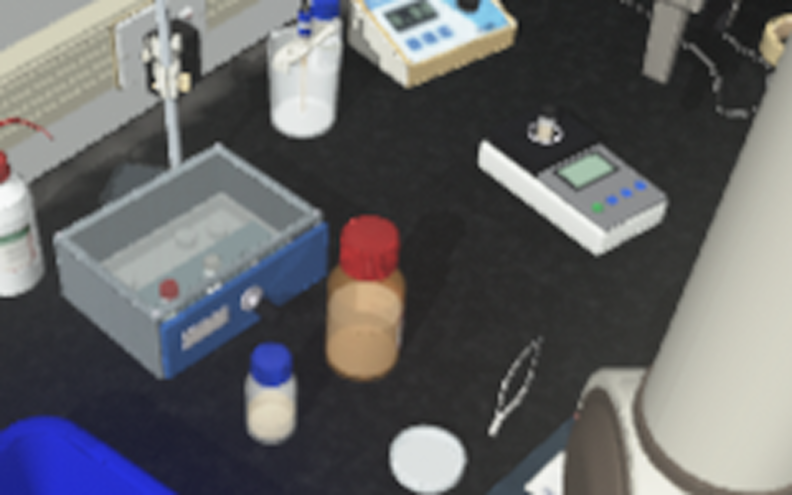

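View pics/w30.png

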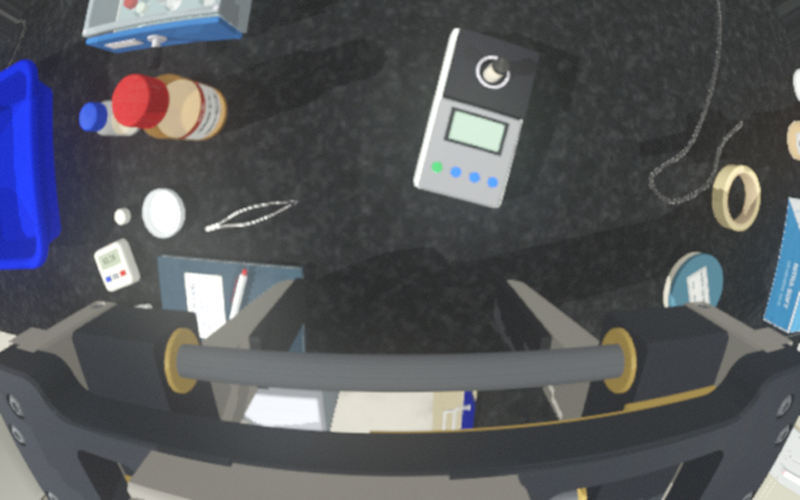

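Everything is where it should be. The bottle caps are within about 1 px of their starting pixels and the knob is back at its starting pixel (427,168). I'll let the arm settle and hand in.

```bash
python3 -m pendant '[0,0,0,0,0,0,91,0,0,0,0,0,0,91,0,0,0,0,0,0,91,0,0,0,0,0,0,91]'; python3 -c "
from cell import env
print(env.job_done())"
```

```text
time: 48.77
tool_pos: [0.4021, -0.2721, 0.2679]
ee_rot: [-89.7, 0.0, -89.8]
force: [0.7, 1.0, 0.5]
gripper_width: 0.0907
the job is handed in; nothing more can be done
None
```

The job is done and handed in at about 49 s of the 131 s allowed; the hand-in reports no verdict.

I set both bottles upright in the blue tray and pulled the drawer open about 104 mm. The white-capped vial went into the middle pocket and the black-capped vial into the photometer's well. I then pushed the drawer shut by its knob and put the blue bottle, then the red one, back on their spots.

What the last checks showed:
- **Bottles:** both are upright. The red cap is within 0.3 px of its start in both fixed views. The blue cap is about 1 px off, roughly 2–3 mm.
- **Vials:** white stands in the middle pocket, black stands centred in the well ring, and red looks undisturbed in its pocket.
- **Drawer:** the knob is back at its starting pixel in the top view, and I felt about 5 N at the stop when closing.
- **Robot:** the gripper is open and clear of everything.

Two measurements disagreed:
- **Well position:** the top and scene cameras put the well 4–7 mm from where the wrist camera did. I trusted the wrist camera, and the vial went in without contact force.
- **Blue bottle pick-up from the tray:** the arm rose about 5 mm and read 6 N as the fingers closed. I set the bottle down by feeling for contact instead of going to a fixed height.

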